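# Load a pine block past the pawl of a drilling jig

### The job

Load the small pine block into the wooden drilling jig: lay it flat on the jig's open infeed end, lined up with the channel, and let go of it; then push it along the channel, without lifting it, past the sprung steel pawl until it is fully home against the end stop and the pawl has snapped back behind it. Only then swing the hold-down bar square across the block, and leave the other things on the bench alone.

Things in the scene. Friction and masses are not known exactly. Their poses are not given: they have to be found in the camera images.
- pine_block: Pale pine block, 45 x 100 x 18 mm, about 0.08 kg, loose on the bench. Origin: centre of its underside; its long side is its y axis, z up. Its ends are alike. It lies in the left or the right of two places on the bench in front of the jig; the sanding block has the other.
- jig: Wooden drilling jig, fixed; place and yaw vary. Plywood base 320 x 136 x 12 mm, x = -165 to +155. Origin: underside of the base, under the channel's middle line; x is the feed direction, y to its left, z up. Channel 49 mm wide, from x = -45 to the end stop's face at x = +130; floor z = 12 mm. Its rails are 16 mm wide, 8 mm high (top z = 20); the end stop is 16 mm high.
- infeed (a point): Point on the bare infeed end of the jig, at jig (-105, 0, 12) mm: the middle of the block's underside when laid there. Axes as the jig's. The base is bare from x = -165 to -75 mm; then 8 mm high wooden cheeks narrow the mouth from 85 mm wide at x = -75 to 49 mm at x = -45.
- home (a point): Point on the channel floor, at jig (+80, 0, 12) mm: the middle of the block's underside when fully home; its tail is then at x = +30 mm. Axes as the jig's.
- pawl (a joint): Pawl angle, rad: 0 = at rest, leaning into the channel; 0.35 to 0.4 = pushed aside by a passing block; 0.46 at most. Sprung steel bar 8 mm wide, top at z = 21 mm, pivoted at jig (-22, -31) mm in the gap of the right rail. A block moving to the stop pushes it aside with 2 to 5 N; when the tail is past about x = +27 mm it springs back and stops any return.
- pawl_tip (a point): Centre of the pawl's rounded tip (radius 4 mm), 47 mm from the pivot, 5 mm above the channel floor; at rest at jig (+21, -13) mm. It blocks a block that slides back about 5 mm from home. Anything that stands low in the channel behind the block holds the pawl open.
- hold_down (a joint): Hold-down bar angle, rad: 0 = square across the channel (end of travel), grows as it swings away towards the end stop; starts at 1.2 to 1.7, at most 1.75. Stays where left (about 0.7 N at the knob moves it). Steel bar 16 mm wide that turns level about a post at jig (+75, +53) mm; underside z = 33 mm, 3 mm over the top of a block flat in the channel; top z = 41 mm.
- hold_knob (a point): On the axis of the upright round black knob on the free end of the hold-down bar, 60 mm from its pivot: 12 mm in diameter, from z = 41 to 67 mm; this point is at z = 54 mm. Can be pinched from above or pushed round. At angle a it is at jig (75 + 60 sin a, 53 - 60 cos a) mm.
- hold_pivot (a point): On the pivot axis of the hold-down bar, at the height of hold_knob.
- sanding_block: Cork sanding block, 62 x 112 x 29 mm, bigger and darker than the pine block; loose bystander, too wide for the channel. Origin: centre of its underside.
- tape_measure: Tape measure, 39 x 84 x 64 mm, loose bystander beyond the infeed end of the jig. Origin: centre of its underside.
- masking_tape: Roll of masking tape lying flat, 100 mm across, 25 mm high, loose bystander behind the jig. Origin: centre of its underside.
There are look-alikes about, which are no part of the job. There is more than one size of the pine_block; the job needs the largest.

How it is judged:
By the outcome, as a careful person would: the job done as asked, in the order asked, and still so for the second after the job is handed in, with the robot touching nothing.
It also fails if it takes over 64 s, if anything falls off the work surface, if the arm or the gripper's body presses on something with over 40 N, if the wrist force passes 120 N, or if a joint passes its speed limit or range.

### The arm

A 6-joint arm with a two-finger parallel gripper is mounted at the origin on a cart in front of the work surface, level with it; the furniture and walls round the work are solid. World frame = base frame: x ahead of the robot, y to its left, z up, the work surface at z = 0. Lengths are in m, angles in rad, forces in N, time in s.
With the tool pointing down it reaches from about 0.375 to 0.9 m from the base axis. Payload 3.1 kg.
Tool frame: the origin (TCP) lies midway between the tips of the shut fingers; the grasp point (between the pads) lies 19 mm behind it; z points along the fingers, y is the direction in which the jaws open and shut (so a half turn about z gives the same grasp; the last joint's range is limited). The gripper opens to 87 mm and grips with 3 to 60 N. Pads are 19 mm wide; open, the fingers measure 117 mm over their backs; the gripper's body (75 mm by 190 mm) begins 51 mm behind the grasp point.
Start: joints at [-1.482, 0.527, 1.433, -0, 1.181, -0.178], TCP at [0.165, -0.603, 0.194] pointing down, gripper open.
Joint ranges: [-3.08, 3.08], [-0.75, 2.2], [0.22, 2.44], [-1.43, 4.57], [0, 2.65], [-2.85, 2.85]. Speed limits (rad/s): [2.79, 2.79, 3.14, 3.14, 3.14, 3.14].

### API

Orientations are given as [roll, pitch, yaw] about the fixed x, y, z axes, in that order (R = Rz(yaw) Ry(pitch) Rx(roll)).
In Python, from bench import bot gives the robot as it stands.
- The arm moves only by the tool drive_tool, never from a script. Its argument "steps" is a list of rows, each a list of 3 entries, a list of its own where there are three numbers: the opening in per cent of the stroke, from 0 (shut) to 100 (fully open), then the shift along the world's x, y, z in m, then the turn, a rotation vector about the world's x, y, z in degrees. A call has 1 to 8 rows; each row is the pose to reach, as a shift and turn from the pose commanded when the call began; what a row does not reach only later rows make up. A row lasts 1/10 s, in which the tool goes at most 50 mm and 8.59 degrees, less where a joint would pass 70% of its speed; a pose out of reach is approached as far as the arm can. A call with a gripper value outside its range is refused whole. The fingers move at their own pace and stop on an object; "squeeze" is the grip in N (left out, the last holds). Time passes only in rows, so rows that repeat a pose let the fingers close. It gives the time, the measured TCP pose, the force and the opening at its end, in the units of the state.
- bot.sense(): the state, without advancing time (a new reading comes with each control period).
- bot.snapshot(name): name is "side" or "top" or "wrist"; returns the picture (480x640x3 uint8, red, green, blue); there is no depth.
- bot.camera_info(name): a dict with "intrinsics" (3x3 intrinsics, pixels), "rvec" (rotation vector, rad) and "tvec" (3), from world to camera coordinates, as OpenCV has them. Camera axes: x right, y down, z forward; pixel columns grow to the right and rows downward; lengths in m; the calibration is good to about 2 mm. A picture is of the moment at which its call begins: read the wrist's pose just before it. camera_info takes no time and is no camera call; for the wrist camera it gives the pose at the moment of the call.
- bot.close_job(): hands the job in, once; it reports no verdict.
The state is a dict: "t": time; "joint_pos": joint angles; "qd": joint speeds; "effort": joint torques, N m; "eef_pos": TCP position; "tcp_rot": TCP orientation; "ft_force": force on the tool from outside, world axes, zero at the start; "torque": the same for the moment, N m; "grip_width": finger opening in m.
Only numpy, scipy, OpenCV 4.12 (cv2) and the standard library are available. Lean on these libraries where they do the work, as an engineer would, in place of code of your own. Each camera call takes 0.05 s, during which the arm holds its last target.

## Working session

There is one attempt and no reset: what is moved stays moved. The work goes in short steps, Python scripts to look and compute and a tool call to move; the robot and the scene stay as the last step left them, time stands still between calls to the robot, and variables do not carry over. Pictures are saved under pics/ and viewed, and the job is handed in when it is done.

Besides the shell and the picture viewer there is one more tool, called after ">>>" by a JSON object that holds its "api" and its "payload". drive_tool: Moves the arm, as the interface text tells. Its arguments: {"type":"object","properties":{"steps":{"type":"array","items":{"type":"array"}},"squeeze":{"type":"number"}},"required":["steps"]}

```bash
ls; mkdir -p pics
python3 - <<'E'
from bench import bot
import cv2
for n in ["side","top"]:
    im=bot.snapshot(n); cv2.imwrite(f"pics/{n}0.png",im[:,:,::-1])
    c=bot.camera_info(n); print(n,c)
s=bot.sense(); print(s)
E
```

```text
pics
side {'intrinsics': array([[436.06780967,   0.        , 323.18829547],
       [  0.        , 436.06780967, 230.5290098 ],
       [  0.        ,   0.        ,   1.        ]]), 'rvec': array([-0.02257683,  2.81189651, -1.3868003 ]), 'tvec': array([0.56577525, 0.16109924, 0.77452672])}
top {'intrinsics': array([[452.66217277,   0.        , 316.46815188],
       [  0.        , 452.66217277, 236.34049265],
       [  0.        ,   0.        ,   1.        ]]), 'rvec': array([ 2.13752094, -2.11839807,  0.14657337]), 'tvec': array([-0.1650882 ,  0.5734933 ,  0.96627836])}
{'t': 0.1, 'joint_pos': array([-1.48250029e+00,  5.28393357e-01,  1.43376282e+00, -2.58653565e-05,
        1.18137882e+00, -1.78507538e-01]), 'qd': array([-3.48604150e-05, -3.03675053e-03, -1.58317253e-03,  9.28187451e-04,
        9.57464208e-04,  1.34486955e-03]), 'effort': array([-6.75341835e-04, -4.40986884e+01, -1.77149999e+01,  6.35334151e-02,
        5.33557415e-02, -3.37949052e-05]), 'eef_pos': array([ 0.1647338 , -0.60216889,  0.19266076]), 'tcp_rot': array([-3.13967693e+00, -3.21353972e-04,  2.66813112e-01]), 'ft_force': array([ 0.45704161, -0.41433539, -0.15214221]), 'torque': array([ 0.00854544, -0.01371653,  0.0385393 ]), 'grip_width': 0.08707089575391923}
```

View pics/top0.png

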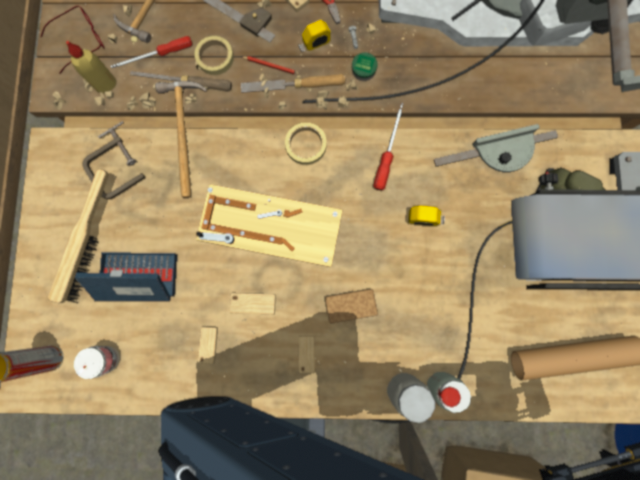

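View pics/side0.png

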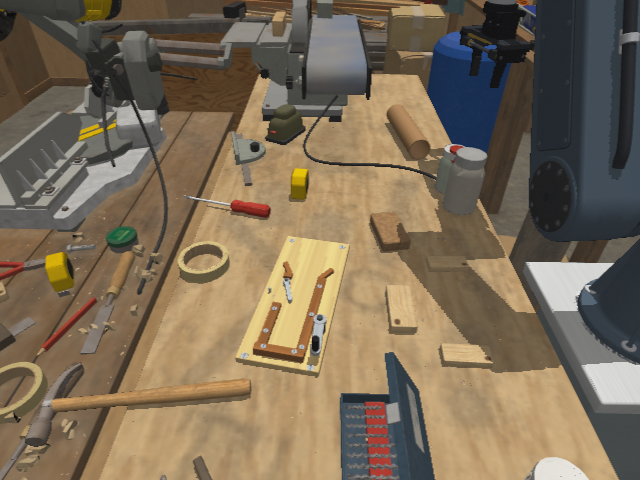

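The top view shows three pale pine pieces: A at (253,303), which looks the largest, B at (208,343) and C at (306,355), both smaller. The cork block is at (351,305). The jig has its infeed end at (330,235), its end stop at (208,210) and its knob near (205,235). Next I'll measure them and take a close crop.

```bash
cat > h.py <<'E'
import numpy as np, cv2
from bench import bot
def cam(n):
    c=bot.camera_info(n); R=cv2.Rodrigues(np.array(c["rvec"]))[0]; return np.array(c["intrinsics"]),R,np.array(c["tvec"])
def ray(n,uv,z,c=None):
    K,R,t=c or cam(n); uv=np.atleast_2d(uv).astype(float)
    d=(np.linalg.inv(K)@np.c_[uv,np.ones(len(uv))].T).T@R
    o=-R.T@t
    return o+d*((z-o[2])/d[:,2])[:,None]
def proj(n,P,c=None):
    K,R,t=c or cam(n); p=(np.atleast_2d(P)@R.T+t)@K.T; return p[:,:2]/p[:,2:]
E
python3 - <<'E'
from h import *
im=cv2.imread("pics/top0.png")
c=im[170:380,180:400]; cv2.imwrite("pics/crop0.png",cv2.resize(c,None,fx=3.5,fy=2.8,interpolation=cv2.INTER_CUBIC))
for p in [(253,303),(208,343),(306,355),(351,305),(330,235)]: 
    print(p, cv2.cvtColor(im,cv2.COLOR_BGR2HSV)[p[1],p[0]], ray("top",p,0.015)[0].round(3))
E
```

```text
(253, 303) [ 21  96 228] [ 0.427 -0.018  0.015]
(208, 343) [ 23  89 233] [0.338 0.08  0.015]
(306, 355) [ 20  98 135] [ 0.314 -0.139  0.015]
(351, 305) [ 17 123 179] [ 0.425 -0.238  0.015]
(330, 235) [ 25 100 245] [ 0.583 -0.19   0.015]
```

View pics/crop0.png

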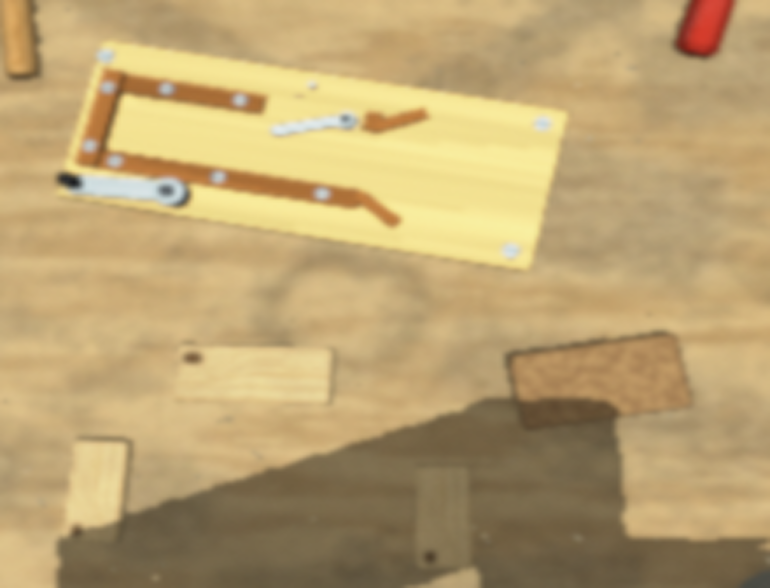

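The crop shows A at crop (255,375), about 155 px long against about 100 for B and C. A is the largest, so it's the pine_block. The jig's outline is clear.

Run:
```python
from h import *
im=cv2.imread("pics/top0.png"); hsv=cv2.cvtColor(im,cv2.COLOR_BGR2HSV)
for p in [(253,290),(253,325),(290,270),(250,245),(285,250),(253,300),(265,308)]: print(p,hsv[p[1],p[0]])
roi=np.zeros(im.shape[:2],np.uint8)
lab=cv2.cvtColor(im,cv2.COLOR_BGR2LAB)
for p in [(253,290),(253,325),(290,270),(250,245),(285,250),(253,300),(265,308)]: print(p,lab[p[1],p[0]])
def grab(m,box,z,name):
    x0,y0,x1,y1=box; r=np.zeros_like(m); r[y0:y1,x0:x1]=m[y0:y1,x0:x1]
    cs,_=cv2.findContours(r,cv2.RETR_EXTERNAL,cv2.CHAIN_APPROX_NONE)
    c=max(cs,key=cv2.contourArea); c=cv2.convexHull(c)
    P=ray("top",c[:,0],z)[:,:2]
    rc=cv2.minAreaRect((P*1000).astype(np.float32)); b=cv2.boxPoints(rc)
    print(name,rc,b.round(1).tolist(), proj("top",np.c_[b/1000,np.full(4,z)]).round(1).tolist())
grab(cv2.inRange(hsv,(22,80,225),(35,200,255)),(185,175,355,275),.012,"jig")
grab(cv2.inRange(hsv,(15,50,205),(35,125,255)),(222,284,290,322),.018,"A")
```

```text
(253, 290) [ 19 101 180]
(253, 325) [ 19 105 208]
(290, 270) [ 20  94 201]
(250, 245) [ 25 101 244]
(285, 250) [ 25 100 246]
(253, 300) [ 21  93 227]
(265, 308) [ 21  93 225]
(253, 290) [166 131 155]
(253, 325) [187 132 160]
(290, 270) [186 130 156]
(250, 245) [230 123 169]
(285, 250) [232 122 169]
(253, 300) [210 128 160]
(265, 308) [208 129 160]
jig ((607.880126953125, -48.48834228515625), (318.34613037109375, 134.0895233154297), 79.15572357177734) [[512.0999755859375, -192.1999969482422], [643.7999877929688, -217.39999389648438], [703.7000122070312, 95.19999694824219], [572.0, 120.5]] [[330.6, 265.9], [341.8, 209.5], [209.3, 183.9], [195.7, 239.0]]
A ((424.7119140625, -23.757781982421875), (80.1865234375, 150.09939575195312), 2.5243866443634033) [[381.3999938964844, 49.5], [388.0, -100.5], [468.1000061035156, -97.0], [461.5, 53.0]] [[222.0, 323.2], [289.1, 320.9], [288.3, 284.8], [222.0, 287.1]]
```

Run:
```python
from h import *
im=cv2.imread("pics/top0.png"); hsv=cv2.cvtColor(im,cv2.COLOR_BGR2HSV)
for v in (212,216,220):
    m=cv2.inRange(hsv,(15,50,v),(35,125,255)); r=np.zeros_like(m); r[284:322,222:290]=m[284:322,222:290]
    r=cv2.morphologyEx(cv2.morphologyEx(r,cv2.MORPH_CLOSE,np.ones((3,3))),cv2.MORPH_OPEN,np.ones((5,5)))
    c=max(cv2.findContours(r,cv2.RETR_EXTERNAL,cv2.CHAIN_APPROX_NONE)[0],key=cv2.contourArea)
    rc=cv2.minAreaRect((ray("top",cv2.convexHull(c)[:,0],.018)[:,:2]*1000).astype(np.float32)); print(v,rc,cv2.boxPoints(rc).round().tolist())
# jig
u=np.deg2rad(79.16);u=np.array([np.cos(u),np.sin(u)]);l=np.array([-u[1],u[0]]);o=np.array([607.9,-48.5])+5*u
for n,x,y in [("infeed",-105,0),("home",80,0),("pivot",75,53),("tip",21,-13),("knob0",75,-7)]: print(n,o+x*u+y*l)
# knob: dark pixels near jig left end
m=cv2.inRange(hsv,(0,0,0),(180,255,70)); ys,xs=np.nonzero(m[225:245,190:215]); print(xs.mean()+190,ys.mean()+225,len(xs), xs.min()+190,xs.max()+190)
k=ray("top",(xs.mean()+190,ys.mean()+225),.06)[0,:2]*1000; d=k-o; print("knob",k,"jig",d@u,d@l)
```

```text
212 ((416.6580505371094, -6.5910491943359375), (59.81040954589844, 114.49007415771484), 0.6440454125404358) [[386.0, 50.0], [387.0, -64.0], [447.0, -63.0], [446.0, 51.0]]
216 ((416.6596984863281, -6.735954284667969), (59.810394287109375, 114.20026397705078), 0.6440271735191345) [[386.0, 50.0], [387.0, -64.0], [447.0, -63.0], [446.0, 51.0]]
220 ((425.4666748046875, -15.46285629272461), (96.92811584472656, 42.08495330810547), 87.87852478027344) [[403.0, -63.0], [445.0, -65.0], [448.0, 32.0], [406.0, 34.0]]
infeed [ 589.09329653 -146.71561945]
home [623.88569795  34.98327653]
pivot [570.89108447  40.0400484 ]
tip [625.55777343 -25.40881039]
knob0 [629.82045614  28.75602632]
199.5 234.0 10 198 201
knob [575.7667954   98.42295809] jig 133.258096902952 59.19119100761051
```

Measured poses:
- **Jig:** 318×134 mm against the 320×136 mm given. Its origin is about (609,−44) mm and its feed axis is at 79.2°.
- **Block A:** centre about (425,−15) mm, 97×42 mm, long axis at about 88°.
- **Knob:** about jig (133,59) mm, so a≈1.67.

I'll raise the tool and go over the block, turning about +73°.

>>> {"api": "drive_tool", "payload": {"steps": [[100,[0,0,0.05],[0,0,8]],[100,[0,0,0.1],[0,0,16]],[100,[0.02,0.045,0.12],[0,0,24]],[100,[0.04,0.09,0.12],[0,0,32]],[100,[0.06,0.135,0.12],[0,0,40]],[100,[0.08,0.18,0.12],[0,0,48]],[100,[0.1,0.225,0.12],[0,0,56]],[100,[0.12,0.27,0.12],[0,0,64]]]}}

```text
t: 0.9
eef_pos: [0.2851, -0.3305, 0.3132]
tcp_rot: [-3.141, -0.001, 1.389]
ft_force: [0.2, -0.6, -0.1]
grip_width: 0.0869
```

>>> {"api": "drive_tool", "payload": {"steps": [[100,[0.02,0.045,0],[0,0,4]],[100,[0.04,0.09,0],[0,0,8.6]],[100,[0.06,0.135,0],[0,0,8.6]],[100,[0.08,0.18,0],[0,0,8.6]],[100,[0.1,0.225,-0.02],[0,0,8.6]],[100,[0.12,0.27,-0.05],[0,0,8.6]],[100,[0.14,0.316,-0.08],[0,0,8.6]],[100,[0.14,0.316,-0.11],[0,0,8.6]]]}}

```text
t: 1.7
eef_pos: [0.4271, -0.0142, 0.2038]
tcp_rot: [3.136, 0.0, 1.537]
ft_force: [-0.3, -0.6, -0.2]
grip_width: 0.0873
```

>>> {"api": "drive_tool", "payload": {"steps": [[100,[0,0,0],[0,0,0]],[100,[0,0,0],[0,0,0]]]}}

```text
t: 1.9
eef_pos: [0.4242, -0.0168, 0.2033]
tcp_rot: [-3.139, -0.0, 1.535]
ft_force: [0.5, -0.4, 1.0]
grip_width: 0.087
```

Run:
```python
from h import *
c=cam("wrist"); im=bot.snapshot("wrist")[:,:,::-1]; cv2.imwrite("pics/w1.png",im); np.savez("w1.npz",*c)
print(-c[1].T@c[2]); print(bot.sense()["eef_pos"])
```

```text
[0.42614038 0.06756654 0.39418655]
[ 0.42522579 -0.01762145  0.20434484]
```

View pics/w1.png

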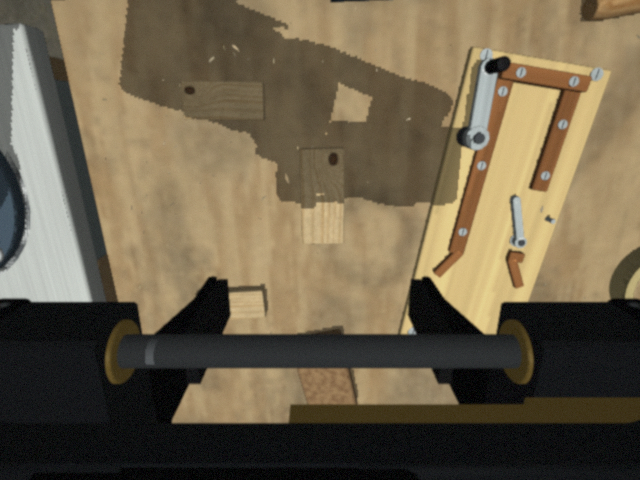

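The wrist view shows the block at (322,196) with corners near (302,149), (343,148), (344,243) and (302,244). The jig's rails, pawl (517,220), pivot (476,137) and knob (498,65) are visible. I'll cast these as a check.

Run:
```python
from h import *
z=np.load("w1.npz"); c=(z["arr_0"],z["arr_1"],z["arr_2"])
P=ray("wrist",[(302,149),(343,148),(344,243),(302,244)],.018,c)[:,:2]*1000
print(P.round(1).tolist(),P.mean(0),np.linalg.norm(P[0]-P[1]),np.linalg.norm(P[1]-P[2])); d=P[0]-P[3]+P[1]-P[2]; print(np.degrees(np.arctan2(d[1],d[0])))
th=np.deg2rad(79.16);u=np.array([np.cos(th),np.sin(th)]);l=np.array([-u[1],u[0]]);o=np.array([607.9,-48.5])+5*u
for n,uv,h in [("base corner L(155,68)",(470,46),.012),("base corner R(155,-68)",(611,71),.012),("pivot(75,53)",(476,137),.041),("knob top",(498,65),.067),("pawl pivot(-22,-31)",(518,241),.021),("pawl tip",(516,199),.021),("stop corner L face",(511,84),.020),("stop R face",(561,91),.020)]:
    p=ray("wrist",uv,h,c)[0,:2]*1000; e=p-o; print(n,p.round(1),(e@u).round(1),(e@l).round(1))
im=cv2.imread("pics/w1.png"); cv2.imwrite("pics/w1c.png",cv2.resize(im[30:290,270:640],None,fx=2.1,fy=2.1,interpolation=cv2.INTER_CUBIC))
```

```text
[[407.9, 35.4], [448.5, 35.0], [448.0, -64.4], [403.1, -64.0]] [426.8754746  -14.51100803] 40.52187014445385 99.37743095139466
88.4833273188454
base corner L(155,68) [567.9 122.9] 155.8 71.5
base corner R(155,-68) [702.8  96.8] 155.6 -65.9
pivot(75,53) [569.4  42.6] 77.2 55.0
knob top [571.3 100.3] 134.2 64.0
pawl pivot(-22,-31) [631.8 -67.5] -19.1 -27.0
pawl tip [624.  -21.8] 24.2 -10.8
stop corner L face [606.1  88.2] 128.9 27.5
stop R face [653.7  80.4] 130.2 -20.7
```

View pics/w1c.png

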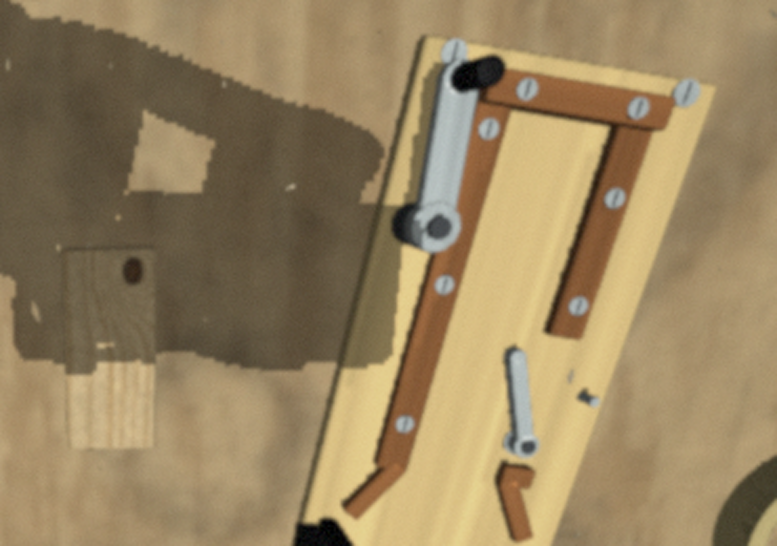

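Both views agree on the block, about (426,−15) mm, with the long side at 88°. The jig differs by about 3 mm sideways between the cameras, so I'll refine it once the block lies there. Now I'll descend and grip.

>>> {"api": "drive_tool", "payload": {"steps": [[100,[0.001,0.002,-0.045],[0,0,0]],[100,[0.001,0.002,-0.09],[0,0,0]],[100,[0.001,0.002,-0.13],[0,0,0]],[100,[0.001,0.002,-0.16],[0,0,0]],[100,[0.001,0.002,-0.18],[0,0,0]],[100,[0.001,0.002,-0.192],[0,0,0]],[100,[0.001,0.002,-0.198],[0,0,0]],[100,[0.001,0.002,-0.198],[0,0,0]]], "squeeze": 15}}

```text
t: 2.75
eef_pos: [0.4271, -0.0163, 0.0061]
tcp_rot: [3.14, 0.001, 1.532]
ft_force: [0.2, 0.0, 0.2]
grip_width: 0.0872
```

>>> {"api": "drive_tool", "payload": {"steps": [[40,[0,0,0],[0,0,0]],[40,[0,0,0],[0,0,0]],[40,[0,0,0],[0,0,0]],[40,[0,0,0],[0,0,0]],[40,[0,0,0],[0,0,0]],[40,[0,0,0],[0,0,0]]], "squeeze": 15}}

```text
t: 3.35
eef_pos: [0.4258, -0.0148, 0.0056]
tcp_rot: [3.141, 0.0, 1.534]
ft_force: [-0.5, 0.5, -0.2]
grip_width: 0.047
```

>>> {"api": "drive_tool", "payload": {"steps": [[20,[0,0,0],[0,0,0]],[20,[0,0,0],[0,0,0]],[20,[0,0,0],[0,0,0]],[20,[0,0,0.02],[0,0,0]],[20,[0,0,0.06],[0,0,0]],[20,[0,0,0.1],[0,0,0]]], "squeeze": 20}}

```text
t: 3.95
eef_pos: [0.4248, -0.0146, 0.106]
tcp_rot: [-3.139, -0.001, 1.534]
ft_force: [1.4, -0.4, -0.4]
grip_width: 0.0173
```

The jaws shut to 17 mm, so the grip failed. I'll look.

Run:
```python
from h import *
print(bot.sense()["grip_width"])
for n in ("wrist","side","top"):
    cv2.imwrite(f"pics/{n}2.png",bot.snapshot(n)[:,:,::-1])
im=np.hstack([cv2.imread("pics/wrist2.png"),cv2.imread("pics/side2.png")]);cv2.imwrite("pics/ws2.png",cv2.resize(im,(800,300)))
t=cv2.imread("pics/top2.png");cv2.imwrite("pics/top2c.png",cv2.resize(t[170:420,180:400],None,fx=2.2,fy=2.2))
```

```text
0.017347530750127533
```

View pics/ws2.png

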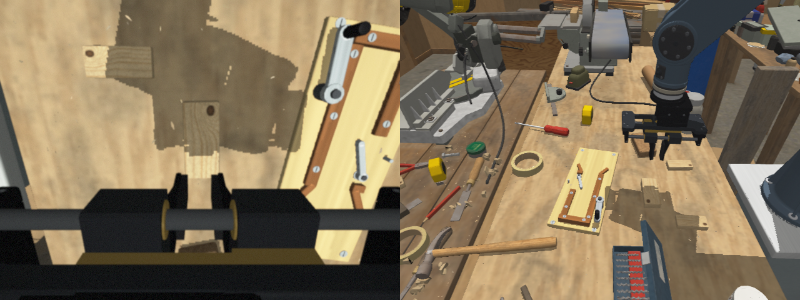

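View pics/top2c.png

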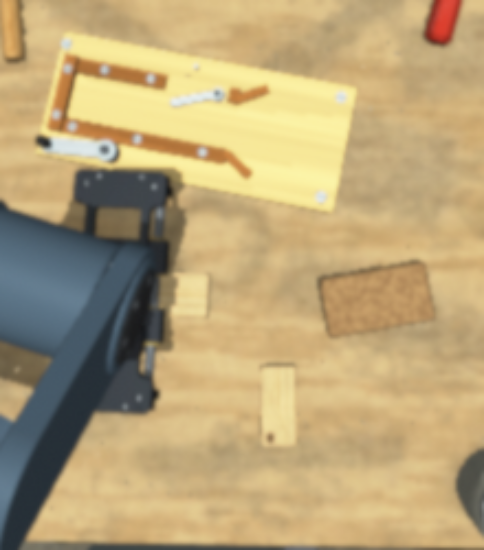

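Run:
```python
from h import *
s=bot.sense();e=s["eef_pos"];c=cam("wrist");print(e)
print("tcp px",proj("wrist",e,c), "tip sides",proj("wrist",e+np.array([[.0087,0,0],[-.0087,0,0],[0,0,.019]]),c))
print("exp block px",proj("wrist",[[.403,-.064,.018],[.448,-.064,.018],[.448,.035,.018],[.404,.035,.018]],c))
im=cv2.imread("pics/wrist2.png");cv2.imwrite("pics/w2c.png",cv2.resize(im[150:480,200:560],None,fx=2,fy=1.8))
```

```text
[ 0.42763109 -0.01533102  0.10759129]
tcp px [[321.06230905 273.23143283]] tip sides [[336.67930816 272.66855992]
 [305.45076161 273.79410924]
 [321.54794359 288.49034243]]
exp block px [[291.86207551 284.15240611]
 [346.32482129 282.19545337]
 [344.54160672 160.98861626]
 [285.48190762 163.19080195]]
```

View pics/w2c.png

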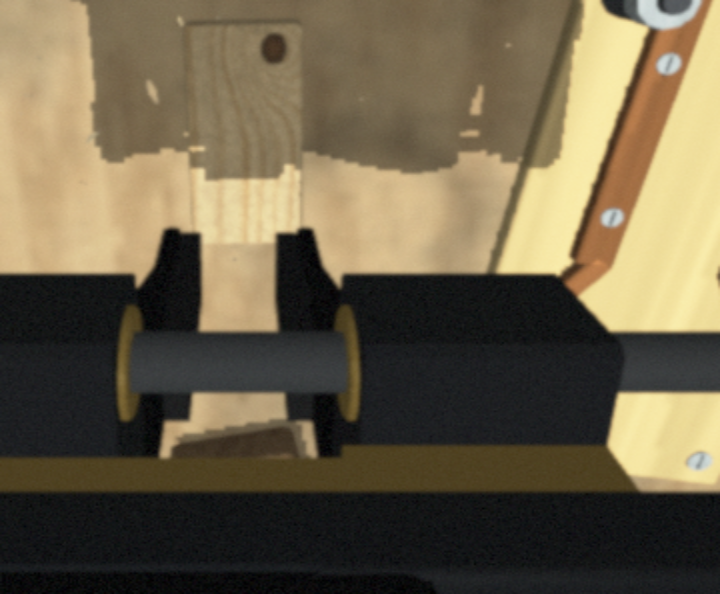

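The block didn't move and wasn't held, so the pads probably caught only its top edge. I'll reopen, go lower and check the width before lifting.

>>> {"api": "drive_tool", "payload": {"steps": [[100,[0,0,0],[0,0,0]],[100,[0,0,0],[0,0,0]],[100,[0,0,0],[0,0,0]],[100,[0,0,0],[0,0,0]],[100,[0,0,0],[0,0,0]],[100,[0,0,0],[0,0,0]],[100,[0,0,-0.04],[0,0,0]],[100,[0,0,-0.07],[0,0,0]]], "squeeze": 30}}

```text
t: 4.9
eef_pos: [0.4267, -0.0151, 0.035]
tcp_rot: [3.139, 0.001, 1.534]
ft_force: [-0.4, 0.0, 0.0]
grip_width: 0.074
```

>>> {"api": "drive_tool", "payload": {"steps": [[100,[0,0,-0.015],[0,0,0]],[100,[0,0,-0.025],[0,0,0]],[100,[0,0,-0.031],[0,0,0]],[100,[0,0,-0.034],[0,0,0]],[100,[0,0,-0.034],[0,0,0]]]}}

```text
t: 5.4
eef_pos: [0.4261, -0.0149, 0.0017]
tcp_rot: [3.141, 0.0, 1.534]
ft_force: [-0.3, -0.4, 1.2]
grip_width: 0.0867
```

>>> {"api": "drive_tool", "payload": {"steps": [[20,[0,0,0],[0,0,0]],[20,[0,0,0],[0,0,0]],[20,[0,0,0],[0,0,0]],[20,[0,0,0],[0,0,0]],[20,[0,0,0],[0,0,0]],[20,[0,0,0],[0,0,0]],[20,[0,0,0],[0,0,0]],[20,[0,0,0],[0,0,0]]]}}

```text
t: 6.2
eef_pos: [0.4258, -0.0148, 0.0015]
tcp_rot: [-3.142, -0.0, 1.534]
ft_force: [-0.2, 0.6, -0.2]
grip_width: 0.0311
```

The jaws are at 31 mm with nothing held, which contradicts the width. I'll look now, while low.

Run:
```python
from h import *
print(bot.sense()["grip_width"])
for n in ("wrist","side"):
    cv2.imwrite(f"pics/{n}3.png",bot.snapshot(n)[:,:,::-1])
im=cv2.imread("pics/side3.png");cv2.imwrite("pics/s3c.png",cv2.resize(im[190:420,280:560],None,fx=2.6,fy=2.6,interpolation=cv2.INTER_CUBIC))
print(bot.sense()["grip_width"],bot.sense()["t"])
```

```text
0.031135455844190654
0.0238025637774645 6.3
```

View pics/s3c.png

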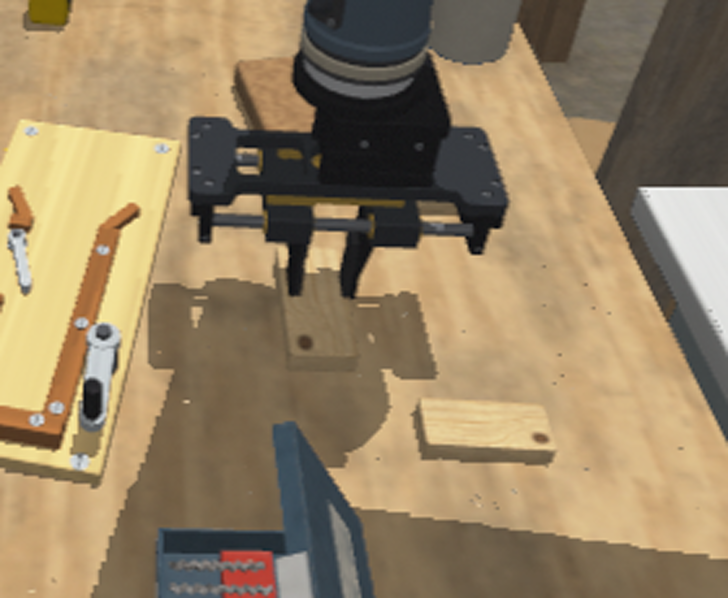

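View pics/wrist3.png

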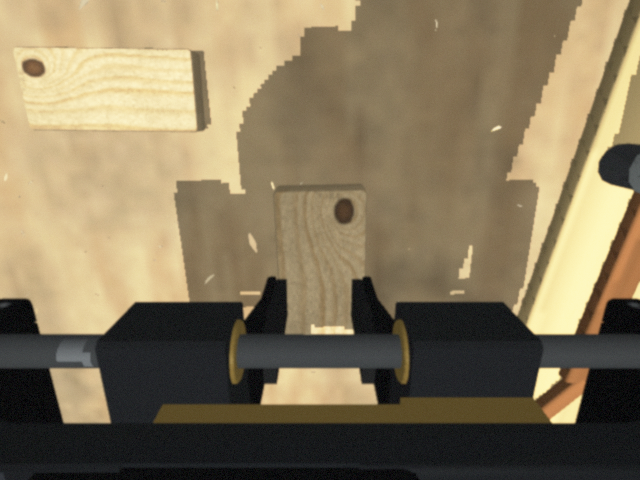

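Run:
```python
from h import *
e=bot.sense()["eef_pos"];print(e,bot.sense()["ft_force"])
P=np.array([e,e+[.0155,0,0],e-[.0155,0,0]])
print("tips side",proj("side",P).round(1).tolist(), "crop",((proj("side",P)-[280,190])*2.6).round().tolist())
print("block exp",((proj("side",[[.403,-.064,.018],[.448,-.064,.018],[.448,.035,.018],[.404,.035,.018]])-[280,190])*2.6).round().tolist())
c=cam("wrist");P=np.array([e,e+[.0155,0,0],e-[.0155,0,0]]);print("tips wrist",proj("wrist",P,c).round().tolist());print(proj("wrist",[[.403,-.064,.018],[.448,-.064,.018],[.448,.035,.018],[.404,.035,.018]],c).round().tolist())
# ray check of seen block corners side (crop 290,365 top front-left ; 357,358)
```

```text
[ 0.42578489 -0.01485802  0.00152562] [0.70819268 0.5699285  0.16963831]
tips side [[401.0, 310.5], [392.4, 310.4], [409.6, 310.7]] crop [[315.0, 313.0], [292.0, 313.0], [337.0, 314.0]]
block exp [[340.0, 247.0], [277.0, 246.0], [294.0, 353.0], [361.0, 355.0]]
tips wrist [[321.0, 273.0], [349.0, 272.0], [293.0, 274.0]]
[[283.0, 368.0], [364.0, 366.0], [365.0, 189.0], [272.0, 192.0]]
```

Run:
```python
from h import *
e=bot.sense()["eef_pos"]
for z in (.0015,.01,.02,.03): print(z,((proj("side",[e[0],e[1],z])-[280,190])*2.6).round())
im=cv2.imread("pics/side3.png");cv2.imwrite("pics/s3d.png",cv2.resize(im[265:340,370:430],None,fx=8,fy=8,interpolation=cv2.INTER_NEAREST))
im=cv2.imread("pics/wrist3.png");cv2.imwrite("pics/w3d.png",cv2.resize(im[170:400,220:420],None,fx=2.5,fy=2.5,interpolation=cv2.INTER_NEAREST))
```

```text
0.0015 [[315. 313.]]
0.01 [[316. 305.]]
0.02 [[318. 295.]]
0.03 [[320. 285.]]
```

View pics/s3d.png

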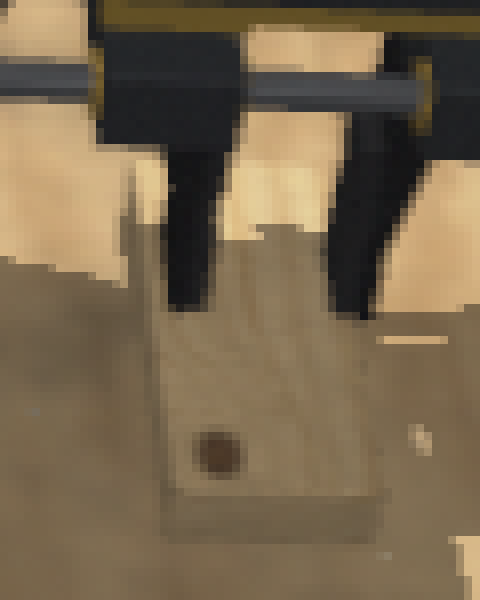

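View pics/w3d.png

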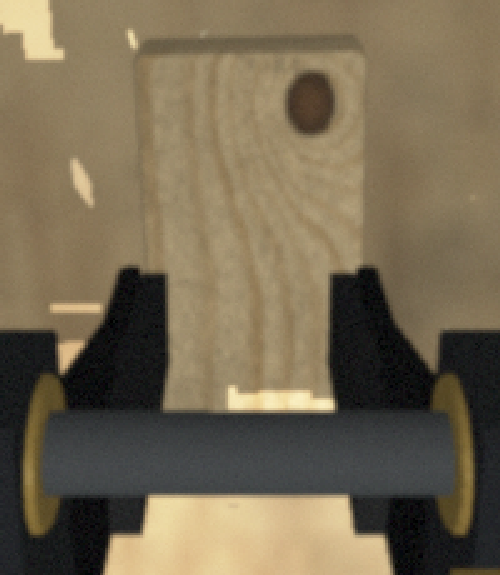

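Run:
```python
from h import *
e=bot.sense()["eef_pos"];c=cam("wrist"); print("cam above tcp",(-c[1].T@c[2]-e))
for z in (0,.01,.019,.025):
  print(z,proj("wrist",[e+[.0137,.0095,z],e+[.0137,-.0095,z]],c).round(0).tolist(),((proj("side",[e+[-.0137,.0095,z],e+[.0137,.0095,z]])-[370,265])*8).round().tolist())
```

```text
cam above tcp [0.00158017 0.08439017 0.19083664]
0 [[345.0, 257.0], [346.0, 288.0]] [[315.0, 397.0], [192.0, 396.0]]
0.01 [[347.0, 263.0], [347.0, 296.0]] [[321.0, 367.0], [197.0, 365.0]]
0.019 [[348.0, 270.0], [349.0, 304.0]] [[326.0, 339.0], [202.0, 337.0]]
0.025 [[349.0, 275.0], [349.0, 310.0]] [[330.0, 320.0], [205.0, 318.0]]
```

Both cameras put the visible fingertips about 20–25 mm above the reported TCP. The jaws therefore closed just over the block's top both times, which fits the zero force. I'll raise slightly, open, then lower below z=0 in small steps while watching the force.

>>> {"api": "drive_tool", "payload": {"steps": [[100,[0,0,0.01],[0,0,0]],[100,[0,0,0.01],[0,0,0]],[100,[0,0,0.01],[0,0,0]],[100,[0,0,0.01],[0,0,0]],[100,[0,0,0.01],[0,0,0]],[100,[0,0,0.01],[0,0,0]],[100,[0,0,0.01],[0,0,0]],[100,[0,0,0.01],[0,0,0]]], "squeeze": 20}}

```text
t: 7.1
eef_pos: [0.4257, -0.0148, 0.0115]
tcp_rot: [-3.141, -0.0, 1.534]
ft_force: [-0.3, -0.2, 0.0]
grip_width: 0.0798
```

>>> {"api": "drive_tool", "payload": {"steps": [[100,[0,0,0],[0,0,0]],[100,[0,0,0],[0,0,0]],[100,[0,0,-0.004],[0,0,0]],[100,[0,0,-0.008],[0,0,0]],[100,[0,0,-0.011],[0,0,0]],[100,[0,0,-0.014],[0,0,0]],[100,[0,0,-0.014],[0,0,0]]]}}

```text
t: 7.8
eef_pos: [0.4255, -0.0148, -0.003]
tcp_rot: [-3.141, -0.0, 1.534]
ft_force: [0.5, -0.2, -0.8]
grip_width: 0.087
```

Run:
```python
from h import *
s=bot.sense();e=s["eef_pos"];print(e,s["grip_width"],s["ft_force"])
cv2.imwrite("pics/side4.png",bot.snapshot("side")[:,:,::-1])
im=cv2.imread("pics/side4.png");cv2.imwrite("pics/s4d.png",cv2.resize(im[255:345,350:450],None,fx=6,fy=6,interpolation=cv2.INTER_NEAREST))
for z in (0,.01,.02,.025): print(z,((proj("side",[e+[-.0435,.0095,z],e+[.0435,.0095,z]])-[350,255])*6).round().tolist())
```

```text
[ 0.42548243 -0.01477366 -0.00296429] 0.08703115105190945 [ 0.49439796 -0.16236906 -0.805951  ]
0 [[455.0, 370.0], [164.0, 365.0]]
0.01 [[460.0, 347.0], [167.0, 343.0]]
0.02 [[466.0, 324.0], [170.0, 320.0]]
0.025 [[468.0, 313.0], [171.0, 308.0]]
```

View pics/s4d.png

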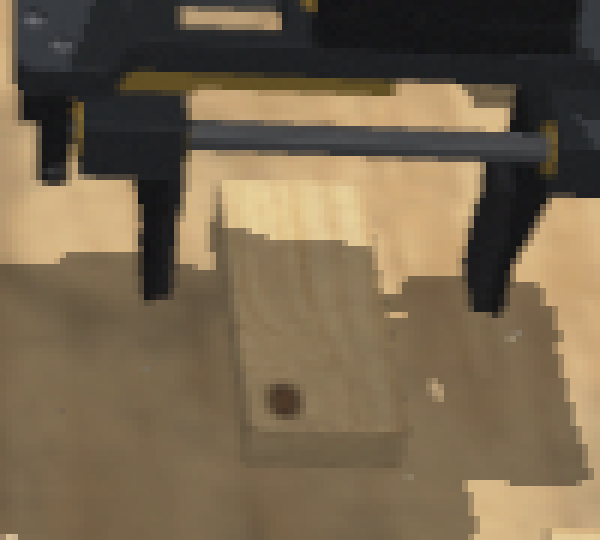

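With TCP z at −3 mm there's no contact, and the tips show at about z=+22 mm. The real fingertips are about 25 mm above the reported TCP, so I'll keep going down carefully.

>>> {"api": "drive_tool", "payload": {"steps": [[100,[0,0,-0.003],[0,0,0]],[100,[0,0,-0.006],[0,0,0]],[100,[0,0,-0.009],[0,0,0]],[100,[0,0,-0.012],[0,0,0]],[100,[0,0,-0.012],[0,0,0]]]}}

```text
t: 8.35
eef_pos: [0.4256, -0.0148, -0.0149]
tcp_rot: [-3.141, -0.0, 1.534]
ft_force: [0.1, -0.7, -0.6]
grip_width: 0.0869
```

>>> {"api": "drive_tool", "payload": {"steps": [[100,[0,0,-0.002],[0,0,0]],[100,[0,0,-0.004],[0,0,0]],[100,[0,0,-0.005],[0,0,0]],[100,[0,0,-0.005],[0,0,0]]]}}

```text
t: 8.75
eef_pos: [0.4257, -0.0149, -0.0196]
tcp_rot: [-3.141, -0.0, 1.534]
ft_force: [0.4, 0.7, 0.1]
grip_width: 0.0865
```

Run:
```python
from h import *
s=bot.sense();e=s["eef_pos"];print(e,s["grip_width"],s["ft_force"])
cv2.imwrite("pics/side5.png",bot.snapshot("side")[:,:,::-1])
im=cv2.imread("pics/side5.png");cv2.imwrite("pics/s5d.png",cv2.resize(im[255:345,350:450],None,fx=6,fy=6,interpolation=cv2.INTER_NEAREST))
for z in (0,.01,.02,.025): print(z,((proj("side",[[e[0]-.0435,e[1]+.0095,z],[e[0]+.0435,e[1]+.0095,z]])-[350,255])*6).round().tolist())
```

```text
[ 0.42573731 -0.01485316 -0.01956964] 0.08647999678833586 [0.3537984  0.65081727 0.07201913]
0 [[456.0, 363.0], [164.0, 359.0]]
0.01 [[461.0, 340.0], [167.0, 336.0]]
0.02 [[466.0, 317.0], [170.0, 312.0]]
0.025 [[469.0, 305.0], [171.0, 301.0]]
```

View pics/s5d.png

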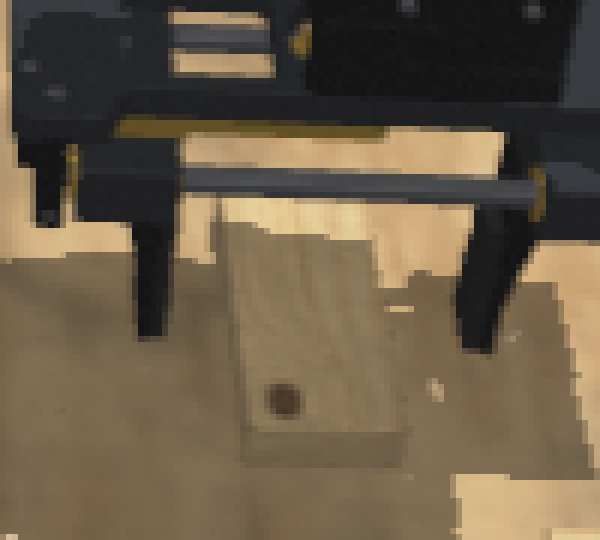

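The tips are now at about z=7 mm, so the true offset is about +26 mm. I'll go 3 mm lower and close.

>>> {"api": "drive_tool", "payload": {"steps": [[100,[0,0,-0.002],[0,0,0]],[60,[0,0,-0.003],[0,0,0]],[20,[0,0,-0.003],[0,0,0]],[20,[0,0,-0.003],[0,0,0]],[20,[0,0,-0.003],[0,0,0]],[20,[0,0,-0.003],[0,0,0]],[20,[0,0,-0.003],[0,0,0]],[20,[0,0,-0.003],[0,0,0]]], "squeeze": 20}}

```text
t: 9.6
eef_pos: [0.426, -0.0149, -0.0224]
tcp_rot: [3.141, 0.0, 1.534]
ft_force: [0.0, -0.6, 0.6]
grip_width: 0.0449
```

>>> {"api": "drive_tool", "payload": {"steps": [[20,[0,0,0],[0,0,0]],[20,[0,0,0],[0,0,0]],[20,[0,0,0],[0,0,0]]]}}

```text
t: 9.9
eef_pos: [0.4259, -0.0149, -0.0224]
tcp_rot: [3.141, 0.0, 1.534]
ft_force: [0.3, -0.1, -0.3]
grip_width: 0.0448
```

Gripped at 45 mm. I'll lift, turn −8.7° and carry it over the infeed.

>>> {"api": "drive_tool", "payload": {"steps": [[20,[0,0,0.02],[0,0,0]],[20,[0,0,0.06],[0,0,0]],[20,[0.02,-0.017,0.085],[0,0,0]],[20,[0.05,-0.043,0.085],[0,0,-3]],[20,[0.085,-0.07,0.085],[0,0,-6]],[20,[0.12,-0.098,0.085],[0,0,-8.7]],[20,[0.145,-0.119,0.085],[0,0,-8.7]],[20,[0.161,-0.131,0.085],[0,0,-8.7]]]}}

```text
t: 10.7
eef_pos: [0.5889, -0.1481, 0.0625]
tcp_rot: [3.14, 0.001, 1.381]
ft_force: [0.4, -0.3, -0.0]
grip_width: 0.0449
```

>>> {"api": "drive_tool", "payload": {"steps": [[20,[0,0,0],[0,0,0]],[20,[0,0,0],[0,0,0]],[20,[0,0,0],[0,0,0]]]}}

```text
t: 11.0
eef_pos: [0.5846, -0.1444, 0.062]
tcp_rot: [-3.138, -0.001, 1.383]
ft_force: [-0.1, -0.2, -0.9]
grip_width: 0.0448
```

Run:
```python
from h import *
s=bot.sense();e=s["eef_pos"];print(e,s["grip_width"],s["tcp_rot"])
c=cam("wrist");np.savez("w6.npz",*c);cv2.imwrite("pics/w6.png",bot.snapshot("wrist")[:,:,::-1])
```

```text
[ 0.58460117 -0.14437418  0.06196175] 0.044834864429254925 [-3.13801014e+00 -9.60060370e-04  1.38257608e+00]
```

View pics/w6.png

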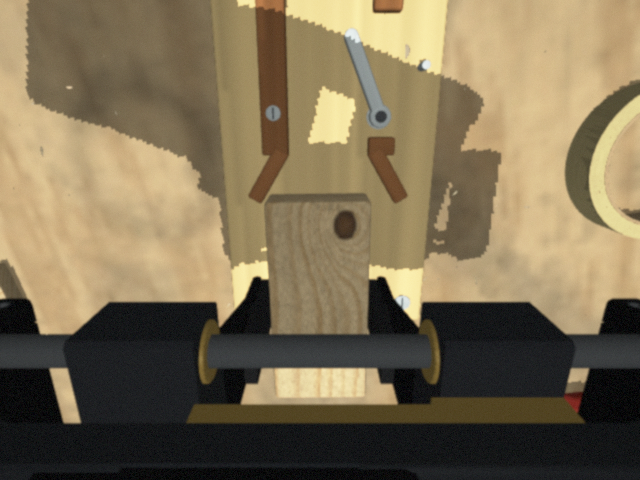

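The block is held square at (318,300) over the infeed end, with the base edges on either side. I'll measure the jig centreline and the block's line from this picture.

Run:
```python
from h import *
z=np.load("w6.npz"); c=(z["arr_0"],z["arr_1"],z["arr_2"])
im=cv2.imread("pics/w6.png");g=cv2.cvtColor(im,cv2.COLOR_BGR2LAB).astype(float)
def edge(row,x0,x1,sign):
    v=cv2.GaussianBlur(im,(3,3),0).astype(float)[row]; v=v[:,2]*0+ (v[:,1]+v[:,2])/2-v[:,0]  # yellowness
    d=np.gradient(v)[x0:x1]*sign; i=d.argmax(); return x0+i
L=[(edge(r,200,250,1),r) for r in range(10,250,30)];R=[(edge(r,410,460,-1),r) for r in (10,20,30,40,55,210,225,240,250)]
print(L,R)
L=ray("wrist",L,.012,c)[:,:2]*1000;R=ray("wrist",R,.012,c)[:,:2]*1000
for S in (L,R):
    vx,vy,x,y=cv2.fitLine(S.astype(np.float32),cv2.DIST_HUBER,0,.01,.01).ravel()
    if vy<0: vx,vy=-vx,-vy
    print("dir",np.degrees(np.arctan2(vy,vx)),x,y)
# rail inner edges & block
for n,uv,h in [("L rail inner",[(284,10),(288,150)],.020),("L rail outer",[(256,10),(262,150)],.02),("blk L",[(266,205),(271,330)],.102),("blk R",[(370,205),(368,330)],.102),("R cheek in",[(368,152),(394,200)],.02),("L cheek in",[(287,154),(264,200)],.02),("pawlpiv",[(380,117)],.021),("tip",[(352,36)],.021)]:
    P=ray("wrist",uv,h,c)[:,:2]*1000; print(n,P.round(1).tolist(), [ (round(float((p-[606.9,-42.7])@[.188,.982]),1),round(float((p-[606.9,-42.7])@[-.982,.188]),1)) for p in P])
```

```text
[(np.int64(211), 10), (np.int64(213), 40), (np.int64(216), 70), (np.int64(218), 100), (np.int64(220), 130), (np.int64(223), 160), (np.int64(225), 190), (np.int64(227), 220)] [(np.int64(447), 10), (np.int64(446), 20), (np.int64(445), 30), (np.int64(444), 40), (np.int64(443), 55), (np.int64(428), 210), (np.int64(427), 225), (np.int64(426), 240), (np.int64(424), 250)]
dir 79.25851 538.04724 -52.49225
dir 79.14691 668.97876 -82.99122
L rail inner [[590.3, -4.1], [576.5, -78.4]] [(34.8, 23.6), (-40.8, 23.1)]
L rail outer [[575.1, -1.2], [560.9, -75.4]] [(34.8, 39.0), (-40.8, 39.1)]
blk L [[570.9, -92.7], [559.6, -151.0]] [(-55.9, 25.9), (-115.2, 26.1)]
blk R [[613.3, -100.7], [603.8, -159.3]] [(-55.8, -17.2), (-115.1, -18.9)]
R cheek in [[624.5, -88.7], [636.3, -121.5]] [(-41.9, -25.9), (-71.8, -43.7)]
L cheek in [[575.4, -80.6], [554.9, -106.1]] [(-43.2, 23.8), (-72.0, 39.2)]
pawlpiv [[634.4, -69.7]] [(-21.4, -32.0)]
tip [[624.9, -23.9]] [(21.8, -14.2)]
```

The jig yaw is 79.2° and the channel centre is well fixed, with rails at +23.4 and −25.9 in my frame. The block sits about 4.5–5 mm to the left of it, so I'll correct by (+4.5,−1) mm and lower.

>>> {"api": "drive_tool", "payload": {"steps": [[20,[0.0045,-0.001,0],[0,0,0]],[20,[0.0045,-0.001,-0.02],[0,0,0]],[20,[0.0045,-0.001,-0.04],[0,0,0]],[20,[0.0045,-0.001,-0.055],[0,0,0]],[20,[0.0045,-0.001,-0.062],[0,0,0]],[20,[0.0045,-0.001,-0.062],[0,0,0]],[20,[0.0045,-0.001,-0.062],[0,0,0]]]}}

```text
t: 11.75
eef_pos: [0.5917, -0.147, 0.0009]
tcp_rot: [3.141, 0.0, 1.382]
ft_force: [0.5, -0.4, -1.2]
grip_width: 0.0449
```

Run:
```python
from h import *
s=bot.sense();e=s["eef_pos"];print(e,s["grip_width"],s["tcp_rot"])
c=cam("wrist");np.savez("w7.npz",*c);cv2.imwrite("pics/w7.png",bot.snapshot("wrist")[:,:,::-1])
d=e[:2]*1000-[608.0,-42.9];print("tcp jig",d@[.188,.982],d@[-.982,.188])
```

```text
[ 0.59170152 -0.14695185  0.00090019] 0.04493508712456576 [3.14091513e+00 1.63797682e-04 1.38215850e+00]
tcp jig -105.24303100398676 -3.5566430482129645
```

View pics/w7.png

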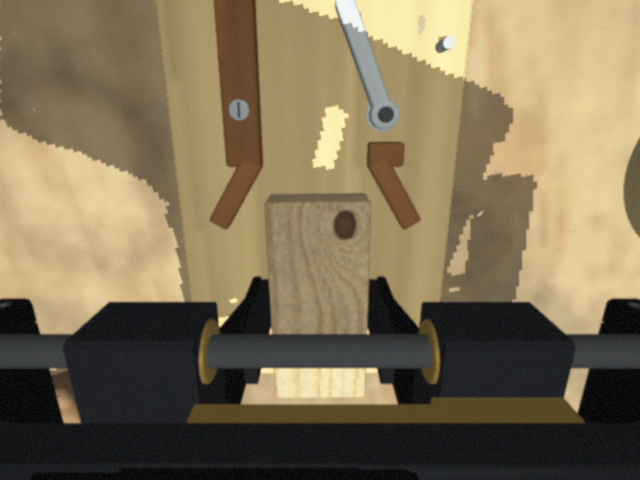

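Run:
```python
from h import *
z=np.load("w7.npz"); c=(z["arr_0"],z["arr_1"],z["arr_2"])
for n,uv,h in [("L rail inner",[(256,10),(262,160)],.020),("R cheek in",[(368,163)],.02),("cheek tips",[(222,228),(409,226)],.02),("blk L",[(266,205),(271,330)],.041),("blk R",[(370,205),(368,330)],.041),("pawlpiv",[(383,115)],.021)]:
    P=ray("wrist",uv,h,c)[:,:2]*1000; print(n, [ (round(float((p-[608,-42.9])@[.188,.982]),1),round(float((p-[608,-42.9])@[-.982,.188]),1)) for p in P])
print(bot.sense()["eef_pos"])
```

```text
L rail inner [(19.2, 23.4), (-41.0, 23.7)]
R cheek in [(-42.3, -24.6)]
cheek tips [(-73.3, 44.4), (-72.3, -45.6)]
blk L [(-57.0, 19.7), (-116.3, 19.9)]
blk R [(-56.9, -23.4), (-116.3, -25.0)]
pawlpiv [(-21.4, -30.2)]
[ 0.5919551  -0.14708905  0.00122755]
```

The block is about 1.7 mm right of centre and 3 mm short, so I'll shift (−1,+3) mm, lower 11 mm and release.

>>> {"api": "drive_tool", "payload": {"steps": [[20,[-0.001,0.003,-0.003],[0,0,0]],[20,[-0.001,0.003,-0.007],[0,0,0]],[20,[-0.001,0.003,-0.01],[0,0,0]],[20,[-0.001,0.003,-0.011],[0,0,0]],[20,[-0.001,0.003,-0.011],[0,0,0]],[20,[-0.001,0.003,-0.011],[0,0,0]]]}}

```text
t: 12.4
eef_pos: [0.5902, -0.1438, -0.0104]
tcp_rot: [-3.141, -0.0, 1.382]
ft_force: [-0.5, 1.0, 2.1]
grip_width: 0.045
```

>>> {"api": "drive_tool", "payload": {"steps": [[80,[0,0,0],[0,0,0]],[80,[0,0,0],[0,0,0]],[80,[0,0,0],[0,0,0]],[80,[0,0,0],[0,0,0]],[80,[0,0,0.02],[0,0,0]],[80,[0,0,0.06],[0,0,0]],[0,[-0.005,-0.025,0.08],[0,0,0]],[0,[-0.013,-0.07,0.08],[0,0,0]]]}}

```text
t: 13.2
eef_pos: [0.5798, -0.213, 0.0731]
tcp_rot: [3.136, 0.001, 1.387]
ft_force: [0.9, -0.6, 0.2]
grip_width: 0.0603
```

>>> {"api": "drive_tool", "payload": {"steps": [[0,[-0.003,-0.015,0],[0,0,0]],[0,[-0.003,-0.015,0],[0,0,0]],[0,[-0.003,-0.015,0],[0,0,0]],[0,[-0.003,-0.015,0],[0,0,0]],[0,[-0.003,-0.015,0],[0,0,0]],[0,[-0.003,-0.015,0],[0,0,0]]]}}

```text
t: 13.8
eef_pos: [0.5743, -0.2276, 0.0693]
tcp_rot: [-3.141, -0.0, 1.384]
ft_force: [-0.1, -0.6, 0.6]
grip_width: 0.0137
```

Run:
```python
from h import *
s=bot.sense();e=s["eef_pos"];print(e,s["grip_width"],s["tcp_rot"])
d=e[:2]*1000-[608.0,-42.9];print("tcp jig",d@[.188,.982],d@[-.982,.188])
c=cam("wrist");np.savez("w8.npz",*c);cv2.imwrite("pics/w8.png",bot.snapshot("wrist")[:,:,::-1]);cv2.imwrite("pics/side8.png",bot.snapshot("side")[:,:,::-1])
im=cv2.imread("pics/side8.png");cv2.imwrite("pics/s8d.png",cv2.resize(im[130:400,200:460],None,fx=2.2,fy=2.2,interpolation=cv2.INTER_CUBIC))
```

```text
[ 0.57434646 -0.22756609  0.06926066] 0.013740524731303543 [-3.14083058e+00 -4.07249316e-04  1.38361065e+00]
tcp jig -187.66896768483997 -1.6694520263600714
```

View pics/w8.png

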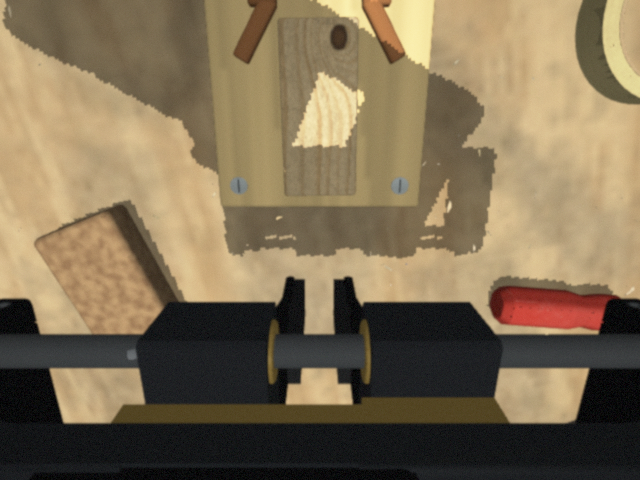

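View pics/s8d.png

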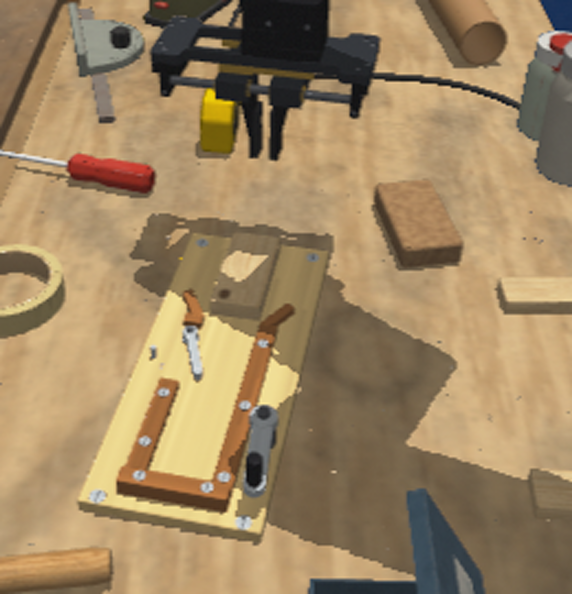

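The block lies flat and centred between the cheeks, with its tail at wrist (320,195) and margins of 66 and 62 px. I'll find the true tip height by touching the bench with shut fingers behind the jig.

>>> {"api": "drive_tool", "payload": {"steps": [[0,[-0.001,0,-0.03],[0,0,0]],[0,[-0.001,0,-0.06],[0,0,0]],[0,[-0.001,0,-0.08],[0,0,0]],[0,[-0.001,0,-0.088],[0,0,0]],[0,[-0.001,0,-0.091],[0,0,0]],[0,[-0.001,0,-0.091],[0,0,0]]]}}

```text
t: 14.5
eef_pos: [0.5737, -0.229, -0.0212]
tcp_rot: [3.141, 0.0, 1.382]
ft_force: [-0.7, 0.9, 0.6]
grip_width: 0.0003
```

>>> {"api": "drive_tool", "payload": {"steps": [[0,[0,0,-0.001],[0,0,0]],[0,[0,0,-0.002],[0,0,0]]]}}

```text
t: 14.7
eef_pos: [0.5742, -0.2293, -0.0223]
tcp_rot: [3.139, 0.001, 1.382]
ft_force: [0.5, 0.2, 0.1]
grip_width: 0.0002
```

>>> {"api": "drive_tool", "payload": {"steps": [[0,[0,0,-0.001],[0,0,0]],[0,[0,0,-0.001],[0,0,0]]]}}

```text
t: 14.9
eef_pos: [0.5735, -0.229, -0.0241]
tcp_rot: [3.141, 0.0, 1.382]
ft_force: [-0.3, -0.6, 0.1]
grip_width: 0.0007
```

>>> {"api": "drive_tool", "payload": {"steps": [[0,[0,0,-0.001],[0,0,0]],[0,[0,0,-0.001],[0,0,0]]]}}

```text
t: 15.1
eef_pos: [0.5732, -0.2288, -0.0255]
tcp_rot: [-3.141, -0.0, 1.382]
ft_force: [-0.6, 0.4, -0.2]
grip_width: 0.0005
```

>>> {"api": "drive_tool", "payload": {"steps": [[0,[0,0,-0.001],[0,0,0]],[0,[0,0,-0.001],[0,0,0]]]}}

```text
t: 15.3
eef_pos: [0.5732, -0.2288, -0.0266]
tcp_rot: [-3.141, -0.0, 1.382]
ft_force: [-0.3, 0.2, 0.7]
grip_width: 0.0007
```

>>> {"api": "drive_tool", "payload": {"steps": [[0,[0,0,-0.001],[0,0,0]],[0,[0,0,-0.001],[0,0,0]]]}}

```text
t: 15.5
eef_pos: [0.5732, -0.2288, -0.0276]
tcp_rot: [-3.141, -0.0, 1.382]
ft_force: [0.3, -0.5, -0.5]
grip_width: 0.0002
```

>>> {"api": "drive_tool", "payload": {"steps": [[0,[0,0,-0.001],[0,0,0]],[0,[0,0,-0.001],[0,0,0]]]}}

```text
t: 15.7
eef_pos: [0.5734, -0.2289, -0.0285]
tcp_rot: [3.142, 0.0, 1.382]
ft_force: [0.3, -0.2, -0.3]
grip_width: 0.0003
```

>>> {"api": "drive_tool", "payload": {"steps": [[0,[0,0,-0.001],[0,0,0]],[0,[0,0,-0.001],[0,0,0]]]}}

```text
t: 15.9
eef_pos: [0.5734, -0.2289, -0.0285]
tcp_rot: [3.141, 0.0, 1.382]
ft_force: [-1.3, 0.5, 5.7]
grip_width: 0.0007
```

>>> {"api": "drive_tool", "payload": {"steps": [[0,[0,0,-0.001],[0,0,0]],[0,[0,0,-0.001],[0,0,0]]]}}

```text
t: 16.1
eef_pos: [0.5734, -0.2289, -0.0286]
tcp_rot: [3.141, 0.0, 1.382]
ft_force: [-2.2, 0.5, 11.4]
grip_width: 0.0006
```

Contact at TCP z=−28.5 mm, so the tip offset is 28.5 mm. For tips at about 23.5 mm (above the pawl at 21 mm, below the block's top at 30 mm) I need TCP z=−5 mm. I'll rise and start pushing.

>>> {"api": "drive_tool", "payload": {"steps": [[0,[0,0,0.013],[0,0,0]],[0,[0,0,0.0256],[0,0,0]],[0,[0.0019,0.0098,0.0256],[0,0,0]],[0,[0.0038,0.0196,0.0256],[0,0,0]],[0,[0.0056,0.0295,0.0256],[0,0,0]],[0,[0.0075,0.0393,0.0256],[0,0,0]],[0,[0.0094,0.0491,0.0256],[0,0,0]],[0,[0.0113,0.0589,0.0256],[0,0,0]]]}}

```text
t: 16.9
eef_pos: [0.5845, -0.1686, -0.0053]
tcp_rot: [-3.141, -0.0, 1.382]
ft_force: [0.3, 0.3, -0.0]
grip_width: 0.0004
```

Run:
```python
from h import *
s=bot.sense();e=s["eef_pos"];print(e,s["ft_force"])
d=e[:2]*1000-[608.0,-42.9];print("tcp jig",d@[.188,.982],d@[-.982,.188])
cv2.imwrite("pics/w9.png",bot.snapshot("wrist")[:,:,::-1])
```

```text
[ 0.58449859 -0.16862757 -0.00527538] [ 0.32787572  0.27368606 -0.0253155 ]
tcp jig -127.8827373606761 -0.5584002154729556
```

View pics/w9.png

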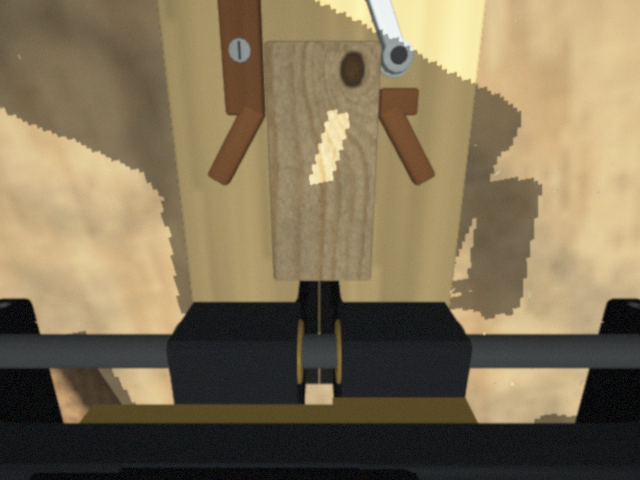

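The block is straight, its nose is in the channel at row 41 and the fingers are on its tail at (320,281). Continue.

>>> {"api": "drive_tool", "payload": {"steps": [[0,[0.0019,0.0098,0],[0,0,0]],[0,[0.0038,0.0196,0],[0,0,0]],[0,[0.0056,0.0295,0],[0,0,0]],[0,[0.0075,0.0393,0],[0,0,0]],[0,[0.0094,0.0491,0],[0,0,0]],[0,[0.0113,0.0589,0],[0,0,0]],[0,[0.0132,0.0687,0],[0,0,0]]]}}

```text
t: 17.65
eef_pos: [0.5973, -0.1005, -0.005]
tcp_rot: [-3.14, 0.0, 1.382]
ft_force: [-2.1, -3.8, 0.0]
grip_width: 0.0007
```

Run:
```python
from h import *
s=bot.sense();e=s["eef_pos"];print(e,s["ft_force"])
d=e[:2]*1000-[608.0,-42.9];print("tcp jig",d@[.188,.982],d@[-.982,.188])
cv2.imwrite("pics/w10.png",bot.snapshot("wrist")[:,:,::-1])
```

```text
[ 0.59727782 -0.10052031 -0.0049929 ] [-2.11081565 -3.80867894  0.02247924]
tcp jig -58.59891725787691 -0.3034331008477159
```

View pics/w10.png

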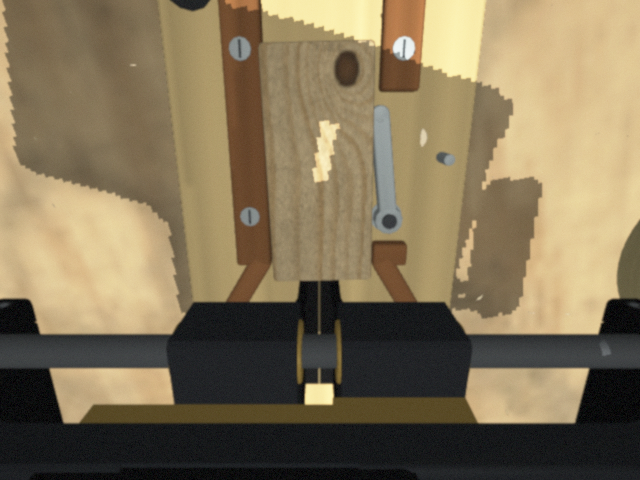

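The pawl is pushed aside at (382,160) with about 4 N, as expected. Continue.

>>> {"api": "drive_tool", "payload": {"steps": [[0,[0.0019,0.0098,0],[0,0,0]],[0,[0.0038,0.0196,0],[0,0,0]],[0,[0.0056,0.0295,0],[0,0,0]],[0,[0.0075,0.0393,0],[0,0,0]],[0,[0.0094,0.0491,0],[0,0,0]],[0,[0.0113,0.0589,0],[0,0,0]],[0,[0.0128,0.0668,0],[0,0,0]]]}}

```text
t: 18.4
eef_pos: [0.6105, -0.0333, -0.0049]
tcp_rot: [-3.141, -0.0, 1.382]
ft_force: [-2.3, -2.8, 1.4]
grip_width: 0.0002
```

>>> {"api": "drive_tool", "payload": {"steps": [[0,[0.0006,0.0029,0],[0,0,0]],[0,[0.0009,0.0049,0],[0,0,0]],[0,[0.0009,0.0049,0],[0,0,0]]]}}

```text
t: 18.7
eef_pos: [0.6125, -0.0292, -0.0047]
tcp_rot: [3.14, -0.001, 1.382]
ft_force: [0.0, 0.6, -0.2]
grip_width: 0.0006
```

Run:
```python
from h import *
s=bot.sense();e=s["eef_pos"];print(e,s["ft_force"])
d=e[:2]*1000-[608.0,-42.9];print("tcp jig",d@[.188,.982],d@[-.982,.188])
cv2.imwrite("pics/w11.png",bot.snapshot("wrist")[:,:,::-1])
```

```text
[ 0.61249888 -0.02916635 -0.00468753] [ 0.03149098  0.58227517 -0.17224767]
tcp jig 14.332235167157307 -1.8359736093686236
```

View pics/w11.png

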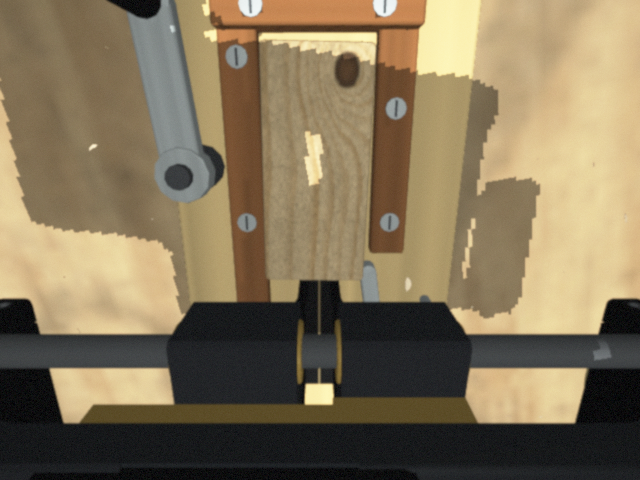

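The nose is about 3 mm from the stop (rows 33–40) and the pawl is starting to come behind the tail at (370,270). I'll push in small steps until the force rises.

>>> {"api": "drive_tool", "payload": {"steps": [[0,[0.0002,0.001,0],[0,0,0]],[0,[0.0004,0.002,0],[0,0,0]],[0,[0.0004,0.002,0],[0,0,0]]]}}

```text
t: 19.05
eef_pos: [0.6132, -0.0283, -0.0044]
tcp_rot: [3.139, 0.0, 1.382]
ft_force: [1.4, -2.9, -0.0]
grip_width: 0.0003
```

>>> {"api": "drive_tool", "payload": {"steps": [[0,[0.0002,0.001,0],[0,0,0]],[0,[0.0003,0.0015,0],[0,0,0]],[0,[0.0003,0.0015,0],[0,0,0]]]}}

```text
t: 19.35
eef_pos: [0.6119, -0.0255, -0.0049]
tcp_rot: [-3.141, -0.001, 1.382]
ft_force: [-0.5, -1.2, 0.6]
grip_width: 0.0002
```

>>> {"api": "drive_tool", "payload": {"steps": [[0,[0.0002,0.001,0],[0,0,0]],[0,[0.0003,0.0015,0],[0,0,0]],[0,[0.0003,0.0015,0],[0,0,0]]]}}

```text
t: 19.65
eef_pos: [0.6121, -0.024, -0.005]
tcp_rot: [-3.141, -0.0, 1.382]
ft_force: [-0.5, -0.3, -0.2]
grip_width: 0.0004
```

>>> {"api": "drive_tool", "payload": {"steps": [[0,[0.0002,0.001,0],[0,0,0]],[0,[0.0003,0.0015,0],[0,0,0]],[0,[0.0003,0.0015,0],[0,0,0]]]}}

```text
t: 19.95
eef_pos: [0.6123, -0.0234, -0.005]
tcp_rot: [-3.141, 0.001, 1.382]
ft_force: [-1.8, -2.3, -1.3]
grip_width: 0.0007
```

>>> {"api": "drive_tool", "payload": {"steps": [[0,[0.0002,0.001,0],[0,0,0]],[0,[0.0003,0.0015,0],[0,0,0]],[0,[0.0003,0.0015,0],[0,0,0]]]}}

```text
t: 20.25
eef_pos: [0.6124, -0.0233, -0.0049]
tcp_rot: [-3.14, 0.003, 1.383]
ft_force: [-3.0, -6.8, -0.9]
grip_width: 0.0003
```

Run:
```python
from h import *
s=bot.sense();e=s["eef_pos"];print(e,s["ft_force"])
d=e[:2]*1000-[608.0,-42.9];print("tcp jig",d@[.188,.982],d@[-.982,.188])
cv2.imwrite("pics/w12.png",bot.snapshot("wrist")[:,:,::-1])
cv2.imwrite("pics/w12c.png",cv2.resize(cv2.imread("pics/w12.png")[0:340,200:460],None,fx=2.2,fy=1.75))
```

```text
[ 0.61237097 -0.02334431 -0.00494977] [-2.95680661 -6.77434499 -0.85124918]
tcp jig 20.02543154164361 -0.6158182728384364
```

View pics/w12c.png

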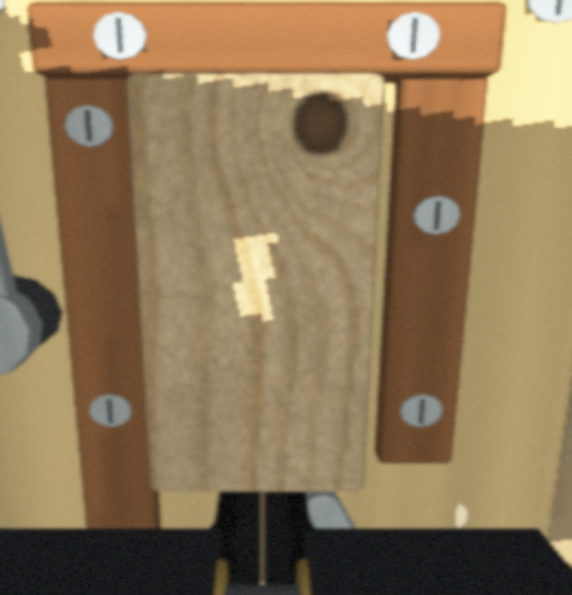

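Home: the nose meets the stop at crop row 73, resisting with about 7 N, and the pawl tip shows behind the tail at (330,508). I'll back off, lift, and look.

>>> {"api": "drive_tool", "payload": {"steps": [[0,[-0.001,-0.005,0],[0,0,0]],[0,[-0.002,-0.01,0],[0,0,0]],[0,[-0.002,-0.01,0.03],[0,0,0]],[0,[-0.003,-0.015,0.07],[0,0,0]],[0,[-0.003,-0.015,0.11],[0,0,0]],[0,[-0.003,-0.015,0.11],[0,0,0]],[0,[-0.003,-0.015,0.11],[0,0,0]],[0,[-0.003,-0.015,0.11],[0,0,0]]]}}

```text
t: 21.1
eef_pos: [0.609, -0.0361, 0.1041]
tcp_rot: [-3.139, -0.001, 1.382]
ft_force: [-0.3, 0.5, -0.2]
grip_width: 0.0006
```

Run:
```python
from h import *
s=bot.sense();e=s["eef_pos"];print(e,s["ft_force"])
c=cam("wrist");np.savez("w13.npz",*c);cv2.imwrite("pics/w13.png",bot.snapshot("wrist")[:,:,::-1])
```

```text
[ 0.60898908 -0.03606595  0.10408018] [-0.32943043  0.49187278 -0.2289962 ]
```

View pics/w13.png

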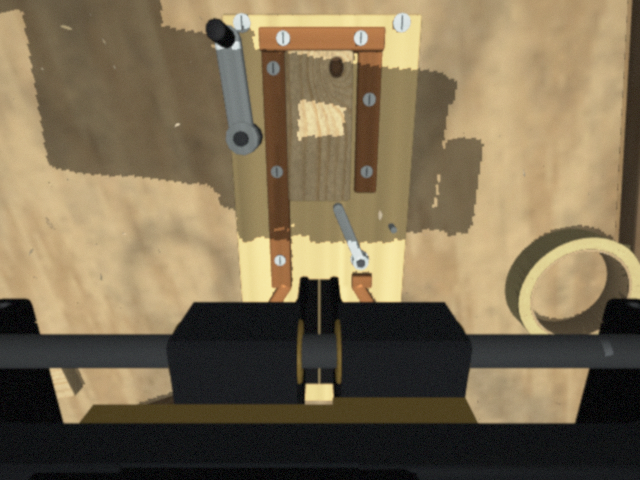

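The pawl has sprung back behind the tail at (338,207) and the block is against the stop. Next, the knob near (217,28) and the pivot at (241,138).

Run:
```python
from h import *
z=np.load("w13.npz"); c=(z["arr_0"],z["arr_1"],z["arr_2"])
im=cv2.imread("pics/w13.png");cv2.imwrite("pics/w13c.png",cv2.resize(im[0:170,170:300],None,fx=5,fy=3.5,interpolation=cv2.INTER_CUBIC))
m=cv2.inRange(cv2.cvtColor(im,cv2.COLOR_BGR2HSV),(0,0,0),(180,255,55))[0:60,190:250];ys,xs=np.nonzero(m);print(xs.min()+190,xs.max()+190,ys.min(),ys.max(),xs.mean()+190,ys.mean())
def J(p): d=p-np.array([608.0,-42.9]); return (d@[.188,.982]).round(1),(d@[-.982,.188]).round(1)
for n,uv,h in [("knob mid",(xs.mean()+190,ys.mean()),.054),("pivot",(241,138),.045)]:
    p=ray("wrist",uv,h,c)[0,:2]*1000;print(n,p.round(1),J(p))
for a in (1.5,1.6,1.67,1.75):
    q=np.array([608.0,-42.9])+(75+60*np.sin(a))*np.array([.188,.982])+(53-60*np.cos(a))*np.array([-.982,.188]); print(a,q,proj("wrist",[[*q/1000,.067],[*q/1000,.041]],c).round(1).tolist())
```

```text
207 234 19 47 219.7624521072797 32.96551724137931
knob mid [575.4 101.7] (np.float64(135.9), np.float64(59.2))
pivot [570.9  41.9] (np.float64(76.3), np.float64(52.4))
1.5 [585.47357937  98.68848898] [[233.0, 30.2], [242.3, 39.3]]
1.6 [579.60875439  99.9382473 ] [[222.0, 29.9], [232.6, 39.1]]
1.67 [575.44304231 100.46149386] [[214.4, 30.5], [225.8, 39.6]]
1.75 [570.65110388 100.7010675 ] [[205.8, 31.8], [218.1, 40.8]]
```

View pics/w13c.png

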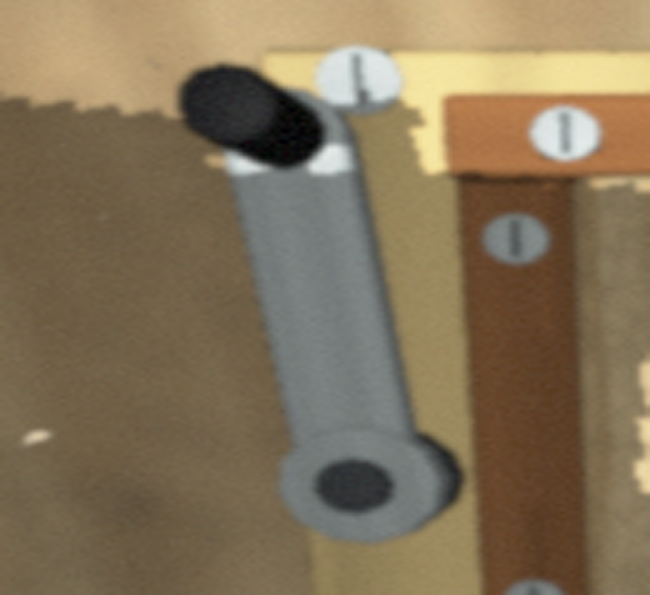

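The knob is at about (575,101) mm, with a≈1.67 consistent with both the geometry and the pivot. I'll go over it with the jaws half open.

>>> {"api": "drive_tool", "payload": {"steps": [[50,[-0.006,0.025,0],[0,0,0]],[50,[-0.015,0.06,0],[0,0,0]],[50,[-0.024,0.1,0],[0,0,0]],[50,[-0.031,0.127,0],[0,0,0]],[50,[-0.034,0.137,0],[0,0,0]],[50,[-0.034,0.137,0],[0,0,0]],[50,[-0.034,0.137,0],[0,0,0]]], "squeeze": 8}}

```text
t: 21.85
eef_pos: [0.5763, 0.0997, 0.1045]
tcp_rot: [-3.141, 0.001, 1.382]
ft_force: [-0.6, -0.8, -0.5]
grip_width: 0.0418
```

>>> {"api": "drive_tool", "payload": {"steps": [[50,[0,0,0],[0,0,0]]]}}

```text
t: 21.95
eef_pos: [0.5767, 0.099, 0.1049]
tcp_rot: [3.141, 0.0, 1.381]
ft_force: [-0.5, -0.4, -0.0]
grip_width: 0.0428
```

Run:
```python
from h import *
s=bot.sense();e=s["eef_pos"];print(e,s["grip_width"])
cv2.imwrite("pics/s14.png",bot.snapshot("side")[:,:,::-1])
print(proj("side",[[*e[:2],.067],[.5754,.1015,.067],[*e[:2],e[2]+.0285]]))
cv2.imwrite("pics/s14c.png",cv2.resize(cv2.imread("pics/s14.png")[200:400,200:440],None,fx=3,fy=3))
```

```text
[0.57670813 0.09904863 0.10486779] 0.0428211453217594
[[315.82733819 336.41377495]
 [316.66137434 337.7379737 ]
 [315.90653923 306.04809071]]
```

View pics/s14c.png

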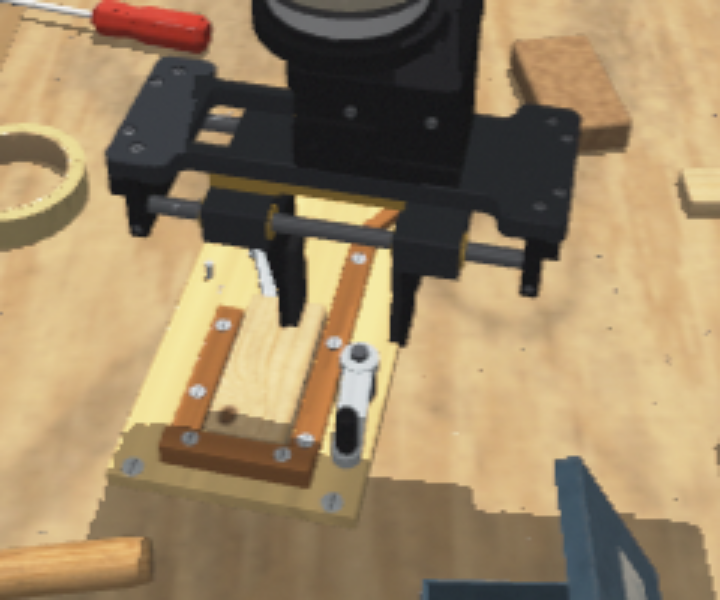

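The knob top is at side px (315.7,336.7), and the TCP at that height projects to (315.8,336.4), so it's right over the knob. I'll lower with the tips 5 mm above the bar and pinch.

>>> {"api": "drive_tool", "payload": {"steps": [[50,[0,0,-0.035],[0,0,0]],[50,[0,0,-0.06],[0,0,0]],[50,[0,0,-0.078],[0,0,0]],[50,[0,0,-0.087],[0,0,0]],[5,[0,0,-0.087],[0,0,0]],[5,[0,0,-0.087],[0,0,0]],[5,[0,0,-0.087],[0,0,0]],[5,[0,0,-0.087],[0,0,0]]], "squeeze": 8}}

```text
t: 22.8
eef_pos: [0.5769, 0.1004, 0.0192]
tcp_rot: [3.14, -0.0, 1.382]
ft_force: [0.5, -0.1, -1.3]
grip_width: 0.0193
```

>>> {"api": "drive_tool", "payload": {"steps": [[5,[0,0,0],[0,0,0]],[5,[0,0,0],[0,0,0]],[5,[0,0,0],[0,0,0]]]}}

```text
t: 23.1
eef_pos: [0.5767, 0.1005, 0.0189]
tcp_rot: [3.14, -0.0, 1.382]
ft_force: [-0.5, 0.4, 3.5]
grip_width: 0.0114
```

Pinched at about 12 mm. I'll work out the arc offsets.

Run:
```python
import numpy as np
p=np.array([570.1,40.7]);k=np.array([576.7,100.5]);r=np.linalg.norm(k-p);f0=np.degrees(np.arctan2(*(k-p)[::-1]));print(r,f0)
f=lambda d:p+r*np.array([np.cos(np.radians(d)),np.sin(np.radians(d))])
for s,e in ((f0,36),(36,-10.8)):
    print([(f(d)-f(s)).round(1).tolist() for d in np.linspace(s,e,9)[1:]])
print((f(-13)-f(-10.8)).round(1))
```

```text
60.163111621657336 83.70187563237025
[[6.2, -1.0], [12.2, -2.7], [18.0, -4.9], [23.6, -7.8], [28.9, -11.2], [33.7, -15.1], [38.1, -19.6], [42.1, -24.4]]
[[3.4, -5.1], [6.2, -10.6], [8.4, -16.3], [10.0, -22.2], [11.1, -28.3], [11.5, -34.4], [11.3, -40.6], [10.4, -46.6]]
[-0.5 -2.3]
```

>>> {"api": "drive_tool", "payload": {"steps": [[5,[0.0062,-0.001,0],[0,0,0]],[5,[0.0122,-0.0027,0],[0,0,0]],[5,[0.018,-0.0049,0],[0,0,0]],[5,[0.0236,-0.0078,0],[0,0,0]],[5,[0.0289,-0.0112,0],[0,0,0]],[5,[0.0337,-0.0151,0],[0,0,0]],[5,[0.0381,-0.0196,0],[0,0,0]],[5,[0.0421,-0.0244,0],[0,0,0]]]}}

```text
t: 23.9
eef_pos: [0.6184, 0.0756, 0.0179]
tcp_rot: [-3.141, 0.0, 1.382]
ft_force: [-0.6, 1.3, 3.6]
grip_width: 0.0118
```

>>> {"api": "drive_tool", "payload": {"steps": [[5,[0.0034,-0.0051,0],[0,0,0]],[5,[0.0062,-0.0106,0],[0,0,0]],[5,[0.0084,-0.0163,0],[0,0,0]],[5,[0.01,-0.0222,0],[0,0,0]],[5,[0.0111,-0.0283,0],[0,0,0]],[5,[0.0115,-0.0344,0],[0,0,0]],[5,[0.0113,-0.0406,0],[0,0,0]],[5,[0.0106,-0.0455,0],[0,0,0]]]}}

```text
t: 24.7
eef_pos: [0.6301, 0.0297, 0.0181]
tcp_rot: [3.139, -0.0, 1.382]
ft_force: [3.1, 1.2, -3.0]
grip_width: 0.0118
```

Run:
```python
from h import *
s=bot.sense();e=s["eef_pos"];print(e,s["ft_force"],s["grip_width"])
d=e[:2]*1000-[608.0,-42.9];print("tcp jig",d@[.188,.982],d@[-.982,.188])
cv2.imwrite("pics/s15.png",bot.snapshot("side")[:,:,::-1])
cv2.imwrite("pics/s15c.png",cv2.resize(cv2.imread("pics/s15.png")[200:400,200:440],None,fx=3,fy=3))
```

```text
[0.63009546 0.02966723 0.01814362] [ 3.0825712   1.22998884 -2.95281431] 0.011795281239959968
tcp jig 75.4149639168608 -8.055104779633334
```

View pics/s15c.png

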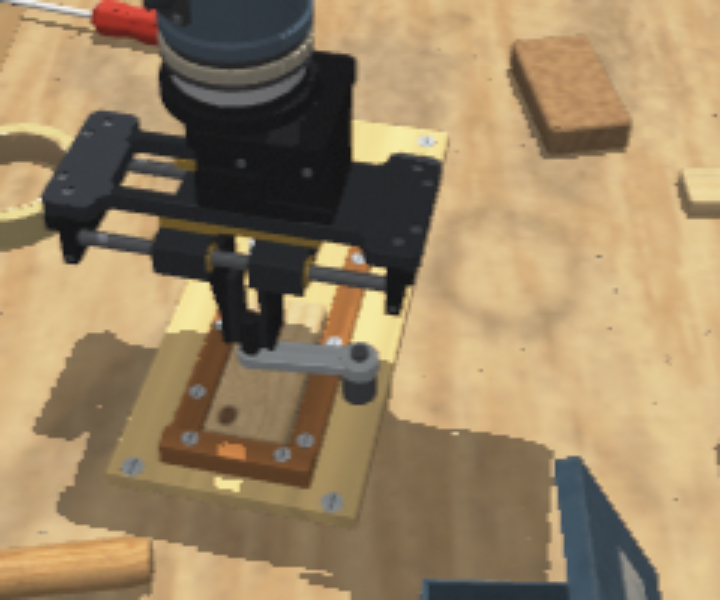

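The bar is nearly across the block. I'll ease on in 1 mm steps until the end of travel pushes back.

>>> {"api": "drive_tool", "payload": {"steps": [[5,[-0.0002,-0.001,0],[0,0,0]],[5,[-0.0002,-0.001,0],[0,0,0]]]}}

```text
t: 24.95
eef_pos: [0.63, 0.0289, 0.0182]
tcp_rot: [3.139, 0.0, 1.382]
ft_force: [4.6, -0.3, -3.5]
grip_width: 0.0111
```

>>> {"api": "drive_tool", "payload": {"steps": [[5,[-0.0002,-0.001,0],[0,0,0]],[5,[-0.0002,-0.001,0],[0,0,0]]]}}

```text
t: 25.15
eef_pos: [0.6299, 0.0283, 0.0182]
tcp_rot: [3.139, -0.0, 1.382]
ft_force: [4.4, 0.1, -4.7]
grip_width: 0.0116
```

>>> {"api": "drive_tool", "payload": {"steps": [[5,[-0.0002,-0.001,0],[0,0,0]],[5,[-0.0002,-0.001,0],[0,0,0]]]}}

```text
t: 25.35
eef_pos: [0.6298, 0.0275, 0.0183]
tcp_rot: [3.138, -0.0, 1.382]
ft_force: [4.8, 0.9, -4.3]
grip_width: 0.0119
```

>>> {"api": "drive_tool", "payload": {"steps": [[5,[-0.0002,-0.001,0],[0,0,0]],[5,[-0.0002,-0.001,0],[0,0,0]]]}}

```text
t: 25.55
eef_pos: [0.6297, 0.0265, 0.0183]
tcp_rot: [3.138, -0.0, 1.382]
ft_force: [5.5, 0.1, -4.4]
grip_width: 0.0117
```

>>> {"api": "drive_tool", "payload": {"steps": [[5,[-0.0002,-0.001,0],[0,0,0]],[5,[-0.0002,-0.001,0],[0,0,0]]]}}

```text
t: 25.75
eef_pos: [0.6295, 0.0254, 0.0183]
tcp_rot: [3.138, -0.0, 1.382]
ft_force: [5.6, -0.0, -3.7]
grip_width: 0.0116
```

Run:
```python
from h import *
s=bot.sense();e=s["eef_pos"];print(e,s["ft_force"],s["grip_width"])
d=e[:2]*1000-[608.0,-42.9];print("tcp jig",d@[.188,.982],d@[-.982,.188])
```

```text
[0.62951602 0.02542567 0.01825966] [ 5.56973716 -0.03200007 -3.65565326] 0.011566148139682911
tcp jig 71.14081949903657 -8.283501677997375
```

No clear stop was felt, so I'll release, lift and look from above.

>>> {"api": "drive_tool", "payload": {"steps": [[50,[0,0,0],[0,0,0]],[50,[0,0,0],[0,0,0]],[50,[0,0,0],[0,0,0]],[50,[0,0,0],[0,0,0]],[50,[0,0,0.03],[0,0,0]],[50,[-0.005,-0.025,0.07],[0,0,0]],[50,[-0.013,-0.07,0.1],[0,0,0]],[50,[-0.013,-0.07,0.1],[0,0,0]]]}}

```text
t: 26.55
eef_pos: [0.617, -0.0489, 0.1225]
tcp_rot: [3.134, 0.002, 1.379]
ft_force: [1.3, -0.4, 0.3]
grip_width: 0.0435
```

>>> {"api": "drive_tool", "payload": {"steps": [[0,[0,0,0],[0,0,0]],[0,[0,0,0],[0,0,0]],[0,[0,0,0],[0,0,0]],[0,[0,0,0],[0,0,0]]]}}

```text
t: 26.95
eef_pos: [0.614, -0.0431, 0.1168]
tcp_rot: [-3.139, -0.0, 1.383]
ft_force: [0.1, -0.9, -0.3]
grip_width: 0.0193
```

Run:
```python
from h import *
c=cam("wrist");np.savez("w16.npz",*c);cv2.imwrite("pics/w16.png",bot.snapshot("wrist")[:,:,::-1])
print(bot.sense()["eef_pos"])
im=cv2.imread("pics/w16.png");cv2.imwrite("pics/w16c.png",cv2.resize(im[0:310,190:450],None,fx=2.8,fy=1.9,interpolation=cv2.INTER_CUBIC)) if 0 else cv2.imwrite("pics/w16c.png",cv2.resize(im[0:300,180:480],None,fx=2,fy=2,interpolation=cv2.INTER_CUBIC))
```

```text
[ 0.61418296 -0.04326881  0.11699067]
```

View pics/w16c.png

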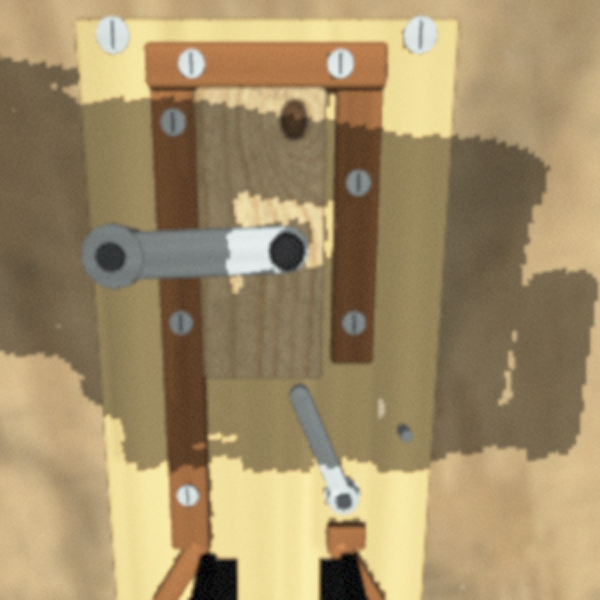

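Run:
```python
from h import *
z=np.load("w16.npz"); c=(z["arr_0"],z["arr_1"],z["arr_2"])
im=cv2.imread("pics/w16.png");cv2.imwrite("pics/w16d.png",cv2.resize(im[100:155,215:350],None,fx=5.8,fy=5.8,interpolation=cv2.INTER_NEAREST))
g=cv2.GaussianBlur(cv2.cvtColor(im,cv2.COLOR_BGR2GRAY),(3,3),0).astype(float)
f=lambda P:(np.c_[(P-[608,-42.9])@[.188,.982],(P-[608,-42.9])@[-.982,.188]])
top=[];bot_=[]
for x in range(256,312,4):
    d=np.gradient(g[:,x]); top.append((x,108+d[108:120].argmax())); bot_.append((x,130+d[130:146].argmin()))
for n,E in (("top",top),("bot",bot_)):
    P=f(ray("wrist",E,.041,c)[:,:2]*1000); print(n,E,np.polyfit(P[:,1],P[:,0],1))
for n,uv,h in [("pivot",(235,128.5),.045),("knobtop",(323.5,125.5),.067),("stop front L",(254,43.5),.028),("stop front R",(373,43.5),.028),("blk nose?",(300,44),.030),("blk tail",(312,189),.030),("pawl tip",(329,196),.021)]: print(n,f(ray("wrist",uv,h,c)[:,:2]*1000).round(1))
```

```text
top [(256, np.int64(117)), (260, np.int64(115)), (264, np.int64(115)), (268, np.int64(115)), (272, np.int64(115)), (276, np.int64(114)), (280, np.int64(115)), (284, np.int64(115)), (288, np.int64(115)), (292, np.int64(116)), (296, np.int64(115)), (300, np.int64(114)), (304, np.int64(115)), (308, np.int64(114))] [-2.35717687e-02  8.49883410e+01]
bot [(256, np.int64(137)), (260, np.int64(138)), (264, np.int64(138)), (268, np.int64(138)), (272, np.int64(138)), (276, np.int64(138)), (280, np.int64(137)), (284, np.int64(136)), (288, np.int64(136)), (292, np.int64(135)), (296, np.int64(136)), (300, np.int64(136)), (304, np.int64(136)), (308, np.int64(135))] [-5.69667009e-02  7.13415317e+01]
pivot [[75.7 52.6]]
knobtop [[78.4 -7.2]]
stop front L [[130.6  39.8]]
stop front R [[130.8 -40.8]]
blk nose? [[130.1   8.5]]
blk tail [[31.4  0.7]]
pawl tip [[ 24.1 -12.4]]
```

View pics/w16d.png

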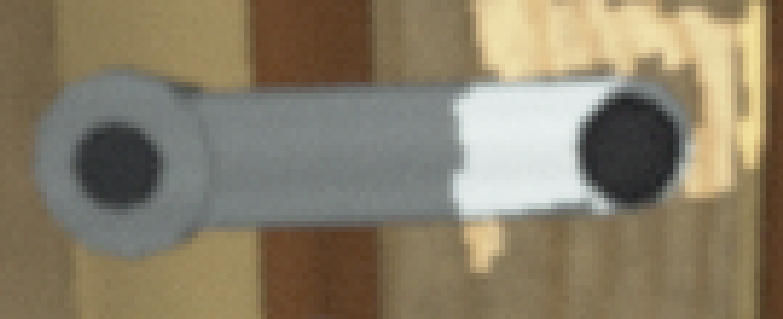

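The home checks are good: nose 130.1 against the stop's 130.7, tail 31.4, pawl tip behind it at 24. The bar is still about 0.04 rad short (knob 2.7 mm off), because the pads slid on the knob. I'll push the knob from the stop side with shut fingers.

>>> {"api": "drive_tool", "payload": {"steps": [[0,[0.004,0.02,0],[0,0,0]],[0,[0.01,0.05,0],[0,0,0]],[0,[0.016,0.08,0],[0,0,0]],[0,[0.0206,0.1032,0],[0,0,0]],[0,[0.0206,0.1032,-0.03],[0,0,0]],[0,[0.0206,0.1032,-0.065],[0,0,0]],[0,[0.0206,0.1032,-0.0975],[0,0,0]],[0,[0.0206,0.1032,-0.0975],[0,0,0]]]}}

```text
t: 27.8
eef_pos: [0.6307, 0.0598, 0.0155]
tcp_rot: [-3.13, 0.001, 1.383]
ft_force: [-1.0, -0.8, 0.2]
grip_width: 0.0005
```

>>> {"api": "drive_tool", "payload": {"steps": [[0,[-0.0009,-0.0049,0],[0,0,0]],[0,[-0.0017,-0.0088,0],[0,0,0]],[0,[-0.0017,-0.0088,0],[0,0,0]]]}}

```text
t: 28.1
eef_pos: [0.6352, 0.049, 0.0227]
tcp_rot: [3.138, -0.0, 1.381]
ft_force: [-0.2, -0.6, 0.6]
grip_width: 0.0005
```

>>> {"api": "drive_tool", "payload": {"steps": [[0,[-0.0002,-0.001,0],[0,0,0]],[0,[-0.0004,-0.002,0],[0,0,0]],[0,[-0.0004,-0.002,0],[0,0,0]]]}}

```text
t: 28.4
eef_pos: [0.6337, 0.0478, 0.0213]
tcp_rot: [3.14, -0.0, 1.382]
ft_force: [-0.2, 0.2, 0.4]
grip_width: 0.0007
```

>>> {"api": "drive_tool", "payload": {"steps": [[0,[-0.0002,-0.001,0],[0,0,0]],[0,[-0.0002,-0.001,0],[0,0,0]]]}}

```text
t: 28.6
eef_pos: [0.6333, 0.047, 0.0208]
tcp_rot: [3.141, -0.0, 1.382]
ft_force: [0.4, 0.1, 0.3]
grip_width: 0.0004
```

>>> {"api": "drive_tool", "payload": {"steps": [[0,[-0.0002,-0.001,0],[0,0,0]],[0,[-0.0002,-0.001,0],[0,0,0]]]}}

```text
t: 28.8
eef_pos: [0.633, 0.0459, 0.0206]
tcp_rot: [3.141, -0.0, 1.382]
ft_force: [1.0, 0.5, 0.1]
grip_width: 0.0007
```

>>> {"api": "drive_tool", "payload": {"steps": [[0,[-0.0002,-0.001,0],[0,0,0]],[0,[-0.0002,-0.001,0],[0,0,0]]]}}

```text
t: 29.0
eef_pos: [0.6329, 0.0454, 0.0207]
tcp_rot: [3.141, -0.001, 1.382]
ft_force: [1.1, 2.7, 0.2]
grip_width: 0.0002
```

>>> {"api": "drive_tool", "payload": {"steps": [[0,[-0.0002,-0.001,0],[0,0,0]],[0,[-0.0002,-0.001,0],[0,0,0]]]}}

```text
t: 29.2
eef_pos: [0.6329, 0.0452, 0.0207]
tcp_rot: [3.141, -0.002, 1.381]
ft_force: [1.9, 5.2, 0.3]
grip_width: 0.0003
```

Motion stalled with 5.5 N, so that's the end of travel. I'll back off, lift and check.

>>> {"api": "drive_tool", "payload": {"steps": [[0,[0.001,0.005,0],[0,0,0]],[0,[0.0026,0.0138,0],[0,0,0]],[0,[0.0026,0.0138,0.04],[0,0,0]],[0,[0.0026,0.0138,0.09],[0,0,0]],[0,[-0.006,-0.03,0.1],[0,0,0]],[0,[-0.014,-0.075,0.1],[0,0,0]],[0,[-0.018,-0.09,0.1],[0,0,0]],[0,[-0.018,-0.09,0.1],[0,0,0]]]}}

```text
t: 30.0
eef_pos: [0.6138, -0.048, 0.1205]
tcp_rot: [-3.141, 0.0, 1.379]
ft_force: [-0.5, -0.6, -0.6]
grip_width: 0.0004
```

>>> {"api": "drive_tool", "payload": {"steps": [[0,[0,0,0],[0,0,0]],[0,[0,0,0],[0,0,0]],[0,[0,0,0],[0,0,0]]]}}

```text
t: 30.3
eef_pos: [0.6145, -0.0444, 0.1202]
tcp_rot: [-3.141, -0.0, 1.384]
ft_force: [0.6, 0.3, 0.9]
grip_width: 0.0008
```

Run:
```python
from h import *
c=cam("wrist");im=bot.snapshot("wrist")[:,:,::-1].copy();cv2.imwrite("pics/w17.png",im)
print(bot.sense()["eef_pos"]); np.savez("w17.npz",*c)
cv2.imwrite("pics/w17c.png",cv2.resize(im[0:300,180:480],None,fx=2,fy=2,interpolation=cv2.INTER_CUBIC))
t=bot.snapshot("top")[:,:,::-1];cv2.imwrite("pics/top17.png",t)
```

```text
[ 0.61450488 -0.04458701  0.12029423]
```

View pics/w17c.png

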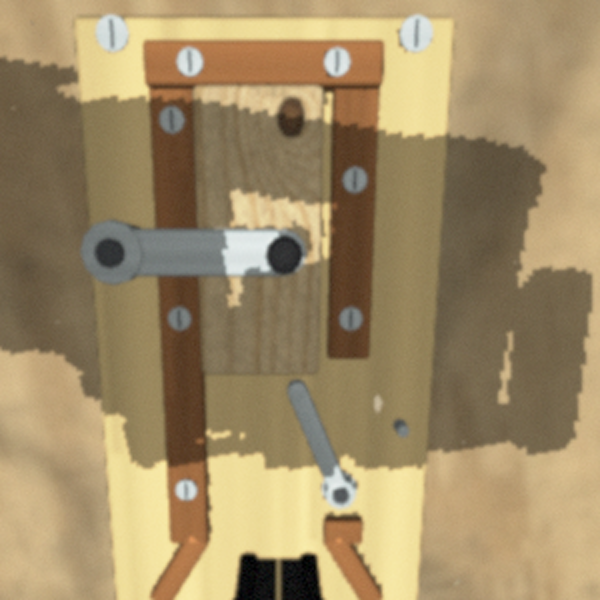

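View pics/top17.png

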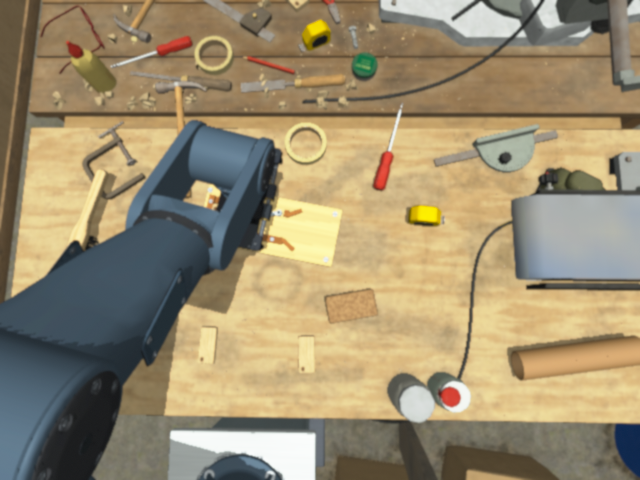

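The bar is square now: pivot (110,252) and knob (285,254) are level with the stop edge. The block is tight against the stop, the pawl is at rest behind it, the bystanders haven't moved and the arm is clear. I'll hand in.

Run:
```python
from h import *
z=np.load("w17.npz"); c=(z["arr_0"],z["arr_1"],z["arr_2"])
f=lambda P:(np.c_[(P-[608,-42.9])@[.188,.982],(P-[608,-42.9])@[-.982,.188]])
for n,uv,h in [("pivot",(235,126),.045),("knobtop",(322.5,127),.067),("tail",(311,187),.03),("stop",(312,42.5),.028)]: print(n,f(ray("wrist",uv,h,c)[:,:2]*1000).round(1))
print(bot.close_job())
```

```text
pivot [[76.  52.4]]
knobtop [[76.2 -7.5]]
tail [[31.1  0.6]]
stop [[130.7  -0.3]]
the job is handed in; nothing more can be done
None
```

I laid the largest pine block on the infeed and let go. I then pushed it with shut fingers, tips above pawl height, past the pawl to the end stop. After that I swung the hold-down bar across and handed the job in at about 30 s.

**Last checks:**
- **Block:** the stop pushed back at about 7 N. The tail reads x≈31 mm against the 30 mm given, with the stop at 130.7 mm.
- **Pawl:** seen at rest behind the block's tail.
- **Hold-down bar:** pivot x is 76.0 and knob x is 76.2, so it is square, and its end of travel was felt at 5.5 N.
- **Bystanders:** all look unmoved in the top view.

**What went wrong or disagreed:**
- **Tool length:** the real fingertips sit 28.5 mm above the reported TCP, found by pictures and a bench touch. Because of that, my first two grasps closed above the block without touching it.
- **Bar first stopped short:** pinching the knob left the bar about 0.04 rad from square. I finished by pushing the knob with shut fingers.
- **Camera offset:** the first top and wrist views differed by about 3 mm on the jig's sideways position. I settled it with close wrist views.

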